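# Feed the small cheeses through the crank feeder

## Task

Send every small cheese on the white tray through the hand-cranked feeder: lay it flat on the open upper end of the sloped chute, push it down until it rests against the stop under the clear cover, then take the crank by its loose black sleeve and wind it one full turn clockwise to its end, keeping hold of the sleeve, so that the ram moves the cheese sideways into the out-track. Do so until all of them lie flat in the covered out-track, then let the crank run back home; never slide a cheese into the out-track with the fingers, and do not tip over the spray bottle, the jar or the cup.

Things in the scene. Friction and masses are not known exactly. Their poses are not given: they have to be found in the camera images.
- chute: Steel chute, fixed, tilted 12 degrees. Origin: on its floor, where a cheese's underside is centred once it rests against the stop (50 mm above the table). +y: up the slope, +x: sideways into the out-track, z: the floor's normal. Floor 110 mm wide, y -35 to 236 mm. Stop: wall face at y -28, 34 mm high. Friction (about 0.6) holds cheeses on the slope: they must be pushed.
- load_point (a point): Middle of the loading place, on the chute's floor at chute x 0, y 180 mm. From y 150 to 236 mm the floor is open, 110 mm wide, without side guides.
- guides (a point): Mid-chute point, level with the tops of the side guides. Guides are 26 mm above the floor, 60 mm apart inside (chute x -30 and 30), from chute y 34 to 120 mm, then flare to about 95 mm apart at y 145 mm.
- cover (a point): Point on top of the clear cover, 46 mm above the chute's floor (underside 42), chute x 100 y 0. The cover lies over chute x -40 to 245, y -36 to 24 mm (over the out-track up to y 42), so nothing can be set down at the stop from above.
- out_track (a point): Middle of the out-track's floor, at chute x 140 y 3 mm. The track shares the chute's tilted floor and runs from chute x 30 to an end wall at x 245 mm, between walls with faces at chute y -28 and 34 mm. A cheese more than about 6 mm short of the stop jams at its entrance.
- ram_face (a point): Middle of the ram's flat white face, at rest at chute x -31 mm, 19 mm above the floor. A full turn of the crank carries it 66 mm to chute +x (10.5 mm per rad), leaving the cheese's centre at about x 63 mm; later cheeses push earlier ones on.
- crank (a joint): Crank on a vertical axis, rad: 0 at home, growing clockwise seen from above to its end at 6.35 (a full turn). A damped spring drives it back: winding at 1 rad/s takes 4 to 8 N at the sleeve, a few N more while cheeses move; let go at the end, it runs home by itself in about 4 s. It moves the ram.
- crank_axis (a point): Point on the crank's axis at the height of sleeve_mid, 125 mm above the table. The grey gearbox below is 100 x 90 mm, 70 mm high; the crank arm's top is at 84 mm, the hub's at 94 mm.
- sleeve_mid (a point): Grip point of the black crank sleeve, 125 mm above the table: an upright cylinder 27 mm in diameter from 90 to 150 mm (washer on top to 156 mm), spinning freely on its pin. It circles the crank's axis at radius 55 mm; at home it stands on the chute's -x side of the axis, nearest the robot.
- sleeve: The same sleeve: origin at the centre of its underside, 90 mm above the table.
- tray: White plastic tray 240 x 260 mm with a rim 14 mm high, floor 4 mm above the table; fixed; origin under its centre. The small cheeses start on it, upright discs lying flat.
- cheese1_mid (a point): Centre of small cheese 1: firm pale yellow disc 56 mm in diameter, 34 mm high, about 0.1 kg, z along its own axis; absent (None) in some runs.
- cheese2_mid (a point): Centre of small cheese 2: firm pale yellow disc 56 mm in diameter, 34 mm high, about 0.1 kg, z along its own axis; absent (None) in some runs.
- cheese3_mid (a point): Centre of small cheese 3: firm pale yellow disc 56 mm in diameter, 34 mm high, about 0.1 kg, z along its own axis; absent (None) in some runs.
- spray: White spray bottle standing at the back, 60 mm in diameter, 170 mm high; origin under its centre. Leave alone.
- jar: Glass jar with a steel lid, 68 mm in diameter, 90 mm high; origin under its centre. Leave alone.
- cup: White plastic cup, 76 mm wide at the rim, 85 mm high; origin under its centre. Leave alone.
Not all that is in view belongs to the job. Leave any purple look-alike of the part that bears cheese3_mid alone. Leave any turquoise look-alike of the part that bears cheese1_mid alone.

How it is judged:
By the outcome, as a careful person would: the job done as asked, in the order asked, and still so for the second after the job is handed in, with the robot touching nothing.
Of cheese1, cheese2, cheese3 only 2 to 3 are there at a start; the rules pass over those that are not, and their reading is None.
At some moment in a run one of cheese1, cheese2, cheese3 may be knocked a few centimetres aside while the robot is not near it.
It also fails if it takes over 210 s, if anything falls off the work surface, if the arm or the gripper's body presses on something with over 40 N, if the wrist force passes 120 N, or if a joint passes its speed limit or range.

## Robot

A 6-joint arm with a two-finger parallel gripper is mounted at the origin on the work surface. World frame = base frame: x ahead of the robot, y to its left, z up, the work surface at z = 0. Lengths are in m, angles in rad, forces in N, time in s.
With the tool pointing down it reaches from about 0.35 to 0.725 m from the base axis. Payload 4.3 kg.
Tool frame: the origin (TCP) lies midway between the tips of the shut fingers; the grasp point (between the pads) lies 19 mm behind it; x points along the fingers, z is the direction in which the jaws open and shut, and the axes are right-handed (so a half turn about x gives the same grasp; the last joint's range is limited). The gripper opens to 85 mm and grips with 20 to 120 N. Pads are 22 mm wide; open, the fingers measure 114 mm over their backs; the gripper's body (76 mm by 85 mm) begins 54 mm behind the grasp point. The pads swing forward as they close: fully open they stand 13 mm farther back than shut.
Start: joints at [-1.302, 0.377, 0.081, 1.274, 0, 1.46], TCP at [0.213, -0.534, 0.231] pointing down, gripper open.
Joint ranges: [-2.72, 2.72], [-0.84, 1.66], [-1.02, 1.22], [-1.77, 2.12], [-1.37, 1.28], [-3.14, 3.14]. Speed limits (rad/s): [2.57, 2.57, 3.14, 3.14, 3.14, 3.14].

## Interface

Orientations are given as a unit quaternion [x, y, z, w].
In Python, from cell import r gives the robot as it stands. The module is installed in compiled form; this text tells all that it offers.
- The arm moves only by the tool send_rows, never from a script. Its argument "deltas" is a list that holds one entry, the list of rows, each a list of 7 numbers: the opening, from 0 (shut) to 1 (fully open), then the shift along the tool's x, y, z in cm, then the turn, a rotation vector about the tool's x, y, z in degrees. A call has 1 to 20 rows; each row is the pose to reach, as a shift and turn from the pose commanded when the call began, along the tool's axes at that moment; what a row does not reach only later rows make up. A row lasts 1/12 s, in which the tool goes at most 41.7 mm and 7.16 degrees, less where a joint would pass 70% of its speed; a pose out of reach is approached as far as the arm can. A call with a gripper value outside its range is refused whole. The fingers move at their own pace and stop on an object; "force" is the grip in N (left out, the last holds). Time passes only in rows, so rows that repeat a pose let the fingers close. It gives the time, the measured TCP pose, the force and the opening at its end, in the units of the state.
- r.state(): the state, without advancing time (a new reading comes with each control period).
- r.camera(name): name is "side" or "top"; returns the picture (400x640x3 uint8, red, green, blue); there is no depth.
- r.camera_params(name): a dict with "mtx" (3x3 intrinsics, pixels), "distortion" ([k1, k2, p1, p2, k3] as OpenCV has them; the pictures are not rectified), "position" and "orientation" of the camera in the world. Camera axes: x right, y down, z forward; pixel columns grow to the right and rows downward; lengths in m; the calibration is good to about 2 mm. A picture is of the moment at which its call begins. camera_params takes no time and is no camera call.
- r.hand_in(): hands the job in, once; it reports no verdict.
The state is a dict: "time": time; "q": joint angles; "joint_vel": joint speeds; "tau": joint torques, N m; "ee_pos": TCP position; "tcp_rot": TCP orientation; "wrist_force": force on the tool from outside, world axes, zero at the start; "ft_torque": the same for the moment, N m; "width": finger opening in m.
Only numpy, scipy, OpenCV 4.12 (cv2) and the standard library are available. Lean on these libraries where they do the work, as an engineer would, in place of code of your own. Each camera call takes 0.05 s, during which the arm holds its last target.

## Working session

There is one attempt and no reset: what is moved stays moved. The work goes in short steps, Python scripts to look and compute and a tool call to move; the robot and the scene stay as the last step left them, time stands still between calls to the robot, and variables do not carry over. Pictures are saved under pics/ and viewed, and the job is handed in when it is done.

Besides the shell and the picture viewer there is one more tool, called after ">>>" as name(argument=value, ...), one argument or row to a line, values as JSON. send_rows: Moves the arm, as the interface text tells. Its arguments: {"type":"object","properties":{"deltas":{"type":"array"},"force":{"type":"number"}},"required":["deltas"]}

```bash
mkdir -p pics; ls; python3 - <<'E'
from cell import r
import cv2
print(r.state())
for n in("side","top"):
    p=r.camera_params(n);print(n,p)
    cv2.imwrite(f"pics/{n}0.png",r.camera(n)[:,:,::-1])
E
```

```text
pics
{'time': 0.0, 'q': array([-1.30231692e+00,  3.78074236e-01,  7.95923037e-02,  1.27440573e+00,
       -1.43057524e-05,  1.46048154e+00]), 'joint_vel': array([ 1.79637032e-03, -1.45230354e-03,  5.45680526e-04,  1.64029605e-03,
       -9.99263937e-04,  7.89509857e-05]), 'tau': array([ 3.25014353e-04, -4.63600767e+01,  2.69876772e+01,  2.08678027e-02,
       -2.89303318e-05, -2.49877516e-06]), 'ee_pos': array([ 0.21244828, -0.53358533,  0.2303415 ]), 'tcp_rot': array([ 0.39740138,  0.58575783, -0.39644929,  0.58462626]), 'wrist_force': array([0.34188497, 0.04790683, 0.32351708]), 'ft_torque': array([0.0378946 , 0.03704337, 0.04721847]), 'width': 0.08505888246220913}
side {'mtx': array([[437.3160592 ,   0.        , 325.25977833],
       [  0.        , 437.3160592 , 201.87660791],
       [  0.        ,   0.        ,   1.        ]]), 'distortion': array([0.01292186, 0.        , 0.        , 0.        , 0.        ]), 'position': array([0.01140513, 1.10538298, 0.88426856]), 'orientation': array([-0.19012595,  0.84994071, -0.47636605,  0.12053338])}
top {'mtx': array([[498.82600931,   0.        , 315.08687466],
       [  0.        , 498.82600931, 206.79595818],
       [  0.        ,   0.        ,   1.        ]]), 'distortion': array([-0.01237268,  0.        ,  0.        ,  0.        ,  0.        ]), 'position': array([ 0.40367708, -0.05419883,  1.54546034]), 'orientation': array([ 0.7115591 , -0.70012461,  0.0381102 , -0.04535178])}
```

View pics/side0.png

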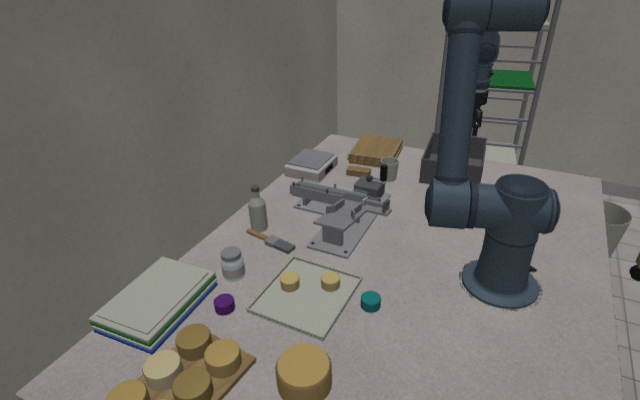

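View pics/top0.png

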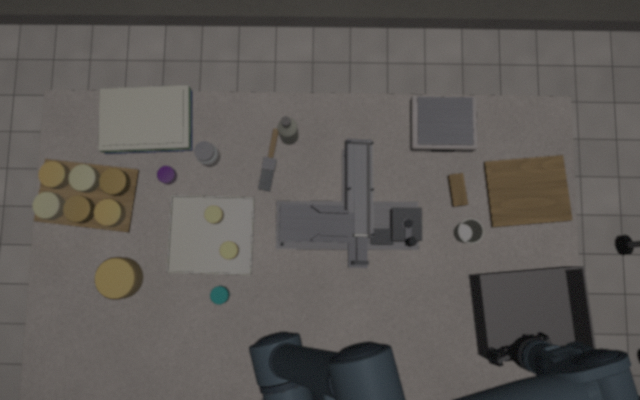

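```bash
cat > h.py <<'E'
import numpy as np, cv2
from scipy.spatial.transform import Rotation as R
from cell import r
def ray(n,u,v):
    p=r.camera_params(n)
    a=cv2.undistortPoints(np.array([[[u,v]]],float),p['mtx'],p['distortion'])[0,0]
    M=R.from_quat(p['orientation']).as_matrix()
    return p['position'],M@np.array([a[0],a[1],1.])
def atz(n,u,v,z):
    o,d=ray(n,u,v); return o+d*(z-o[2])/d[2]
def proj(n,P):
    p=r.camera_params(n);M=R.from_quat(p['orientation']).as_matrix()
    c=(np.atleast_2d(P)-p['position'])@M
    return cv2.projectPoints(c,np.zeros(3),np.zeros(3),p['mtx'],p['distortion'])[0][:,0]
def tri(us,ut):
    A=[];b=[]
    for n,uv in(("side",us),("top",ut)):
        o,d=ray(n,*uv);d=d/np.linalg.norm(d);Q=np.eye(3)-np.outer(d,d);A.append(Q);b.append(Q@o)
    return np.linalg.lstsq(np.vstack(A),np.hstack(b),rcond=None)[0]
def crop(n,x0,y0,x1,y1,name,k,g=1.8):
    im=r.camera(n)[y0:y1,x0:x1,::-1]
    im=np.clip(im.astype(float)*g,0,255).astype('uint8')
    im=cv2.resize(im,None,fx=k,fy=k,interpolation=cv2.INTER_CUBIC)
    cv2.imwrite(f"pics/{name}.png",im)
E
python3 - <<'E'
from h import *
crop("top",270,130,430,275,"t1",5)
crop("side",280,160,410,260,"s1",6)
crop("top",150,150,270,310,"t2",3.7)
E
```

```text
(no output)
```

View pics/t1.png

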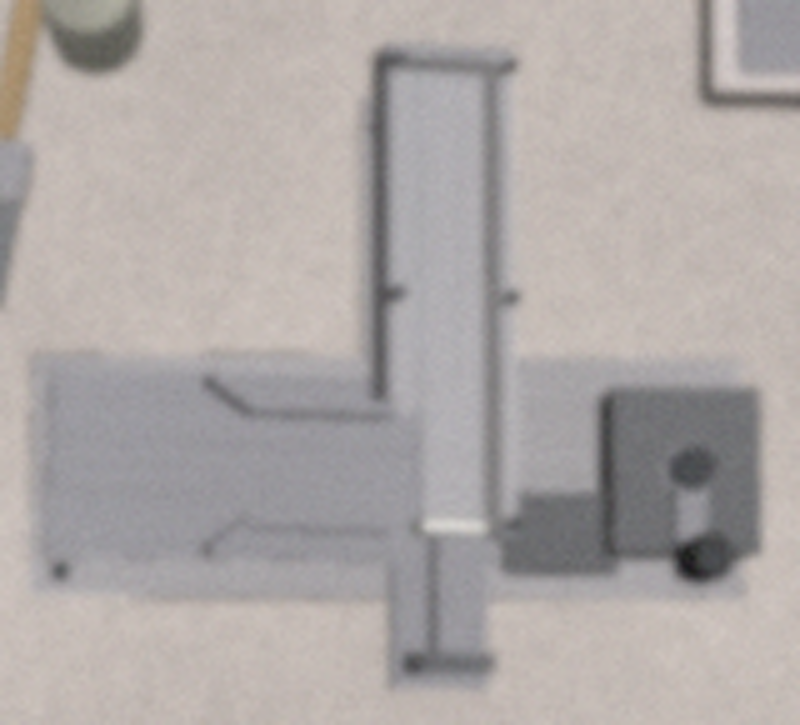

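View pics/s1.png

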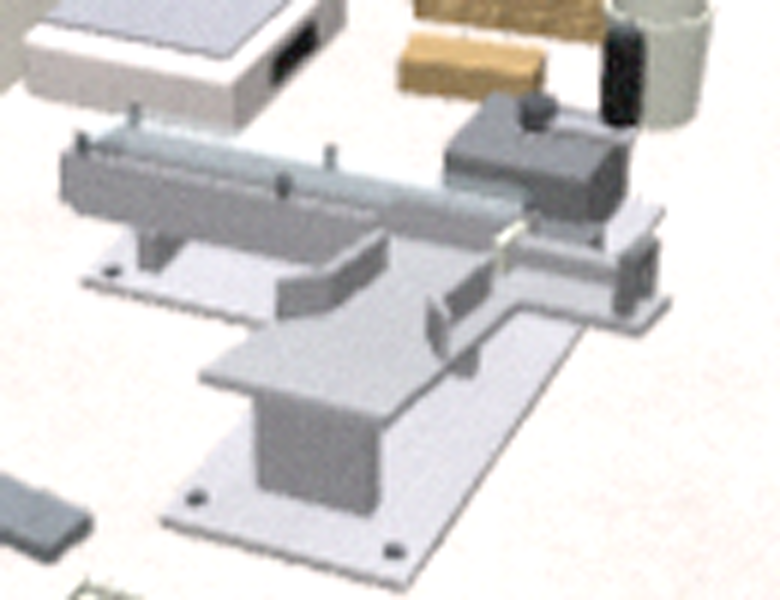

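View pics/t2.png

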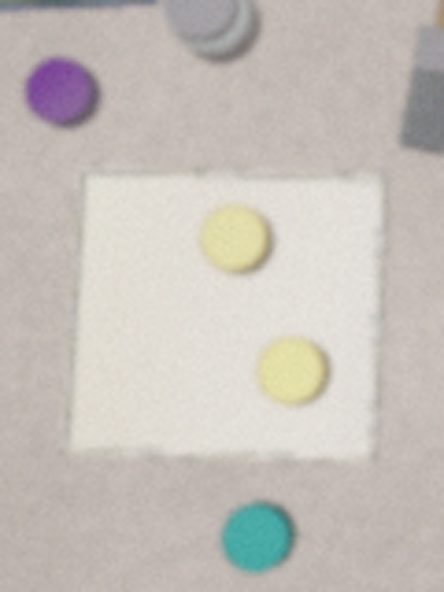

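```bash
cat > fit.py <<'E'
from h import *
from scipy.optimize import least_squares
T=lambda u,v:(u/5+270,v/5+130)
S=lambda u,v:(u/6+280,v/6+160)
obs=[("side",(55,236,0),S(200,375)),("side",(-55,236,0),S(383,412)),
("top",(31,120,26),T(250,411)),("top",(-31,120,26),T(243,521)),
("top",(31,34,26),T(390,415)),("top",(-31,34,26),T(390,531)),
("side",(31,120,26),S(335,268)),("side",(31,34,26),S(387,232)),("side",(-31,120,26),S(443,300)),
("top",(245,34,34),T(387,68)),("top",(245,-28,34),T(487,68)),
("top",(-31,0,36),T(455,526)),
]
def frame(p):
    Rm=R.from_euler('z',p[2]).as_matrix()@R.from_euler('x',12,degrees=True).as_matrix()
    return np.array([p[0],p[1],.05]),Rm
def ch(p,P):
    o,Rm=frame(p); return o+np.array(P)/1000@Rm.T
def res(p):
    return np.concatenate([proj(n,ch(p,P))[0]-uv for n,P,uv in obs])
s=least_squares(res,[.4,-.1,0],loss='soft_l1')
if __name__=="__main__":
    print(s.x,np.degrees(s.x[2]));print(res(s.x).reshape(-1,2).round(1))
    print("load",ch(s.x,(0,180,0)))
    print("sleeve top",atz("top",412,239.5,.156)," hub",atz("top",408.4,223.2,.094), atz("top",(610+758)/10+270,(388+553)/10+130,.07))
    print("sleeve tri",tri((622/6+280,22/6+160),(412,239.5)))
    for u,v in((236,236),(292,370)): print("cheese",atz("top",u/3.7+150,v/3.7+150,.038))
    print("tray",[atz("top",u/3.7+150,v/3.7+150,.014) for u,v in((85,174),(383,178),(372,458),(70,450))])
    q=r.state()
E
python3 fit.py
```

```text
[ 0.52671073 -0.16206731  0.01434315] 0.8218017307959097
[[ 0.5 -1.2]
 [ 1.3  0.3]
 [-1.   1.1]
 [ 0.4  0.4]
 [-0.4  1. ]
 [-0.3 -1.2]
 [-0.3  0.1]
 [ 0.6 -0.9]
 [-1.5 -1.5]
 [ 0.5 -1.3]
 [ 0.4 -0.2]
 [-1.2 -0.2]]
load [0.52418547 0.01398114 0.0874241 ]
sleeve top [ 0.4811025  -0.30948098  0.156     ]  hub [ 0.53188563 -0.31066755  0.094     ] [ 0.53125531 -0.31015871  0.07      ]
sleeve tri [ 0.47938501 -0.31052943  0.15364263]
cheese [0.55616194 0.27091952 0.038     ]
cheese [0.44703541 0.22065566 0.038     ]
tray [array([0.60894275, 0.4055593 , 0.014     ]), array([0.60941412, 0.15450521, 0.014     ]), array([0.37658663, 0.15633167, 0.014     ]), array([0.37874209, 0.40648537, 0.014     ])]
```

```bash
python3 - <<'E'
from fit import *
for a,b,z in(((382,75),(378,395),.0903),((492,75),(492,520),.0775),((422,75),(422,75),.05)):
    A=atz("top",*T(*a),z);B=atz("top",*T(*b),z);print(A,B,np.degrees(np.arctan2(*(A-B)[[1,0]])))
for d,(n,x0,y0,x1,y1,k) in {"o1":("top",270,130,430,275,5),"o2":("side",280,160,410,260,6)}.items():
    im=cv2.imread("pics/t1.png" if n=="top" else "pics/s1.png")
    def L(*P):
        q=(proj(n,ch(s.x,P))-[x0,y0])*k
        cv2.polylines(im,[q.round().astype(int).reshape(-1,1,2)],False,(0,0,255),1)
    L((-55,236,0),(55,236,0),(55,34,0)); L((-55,34,0),(-55,236,0))
    for e in(-30,30): L((e,34,26),(e,120,26),(e*1.58,145,26))
    L((30,34,26),(245,34,26),(245,-28,26),(-31,-28,26))
    L((-31,-28,0),(-31,28,0),(-31,28,38),(-31,-28,38))
    cv2.imwrite(f"pics/{d}.png",im)
E
```

```text
[ 0.76313442 -0.12803748  0.0903    ] [ 0.57110574 -0.12746849  0.0903    ] -0.16976678004265006
[ 0.76727004 -0.19478086  0.0775    ] [ 0.49959962 -0.19586881  0.0775    ] 0.2328796144561987
[ 0.77344913 -0.15457116  0.05      ] [ 0.77344913 -0.15457116  0.05      ] 0.0
```

View pics/o1.png

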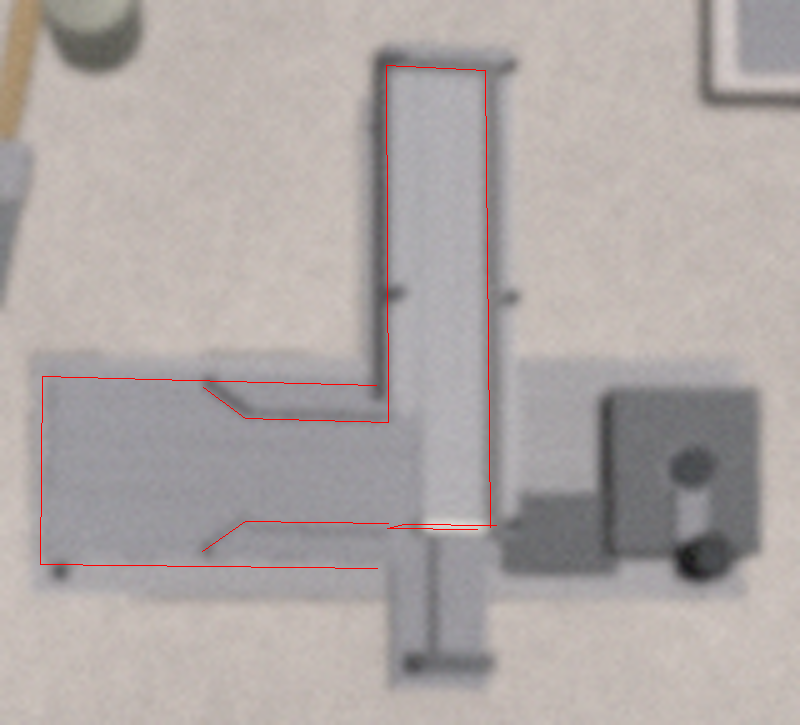

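View pics/o2.png

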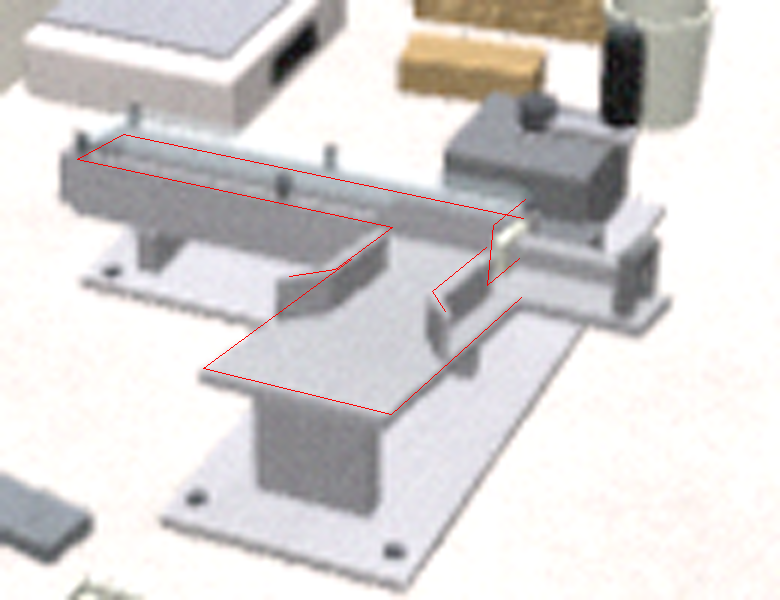

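```bash
python3 - <<'E'
from h import *
M=R.from_quat(r.state()['tcp_rot']).as_matrix();print(M.round(3))
E
```

```text
[[-0.     0.929  0.37 ]
 [ 0.001  0.37  -0.929]
 [-1.     0.    -0.001]]
```

```bash
cat > plan.py <<'E'
from h import *
def Rd(h,t=0):
    h=np.radians(h); z=np.array([np.cos(h),np.sin(h),0]);x=np.array([0,0,-1.]);y=np.cross(z,x)
    return R.from_euler('x',t,degrees=True).as_matrix()@np.c_[x,y,z]
def plan(P,h=0,t=0,S=None):
    s=r.state();M=R.from_quat(s['tcp_rot']).as_matrix()
    if S is None: S=Rd(h,t)
    d=M.T@(np.array(P)-s['ee_pos'])*100
    w=R.from_matrix(M.T@S).as_rotvec(degrees=True)
    print("delta",d.round(2).tolist(),w.round(1).tolist(),"F",s['wrist_force'].round(1),"t",s['time'].__round__(2),"w",round(s['width'],4),"pos",s['ee_pos'].round(4))
C0=(.527,-.162,.008)
def C(x,y,z):
    Rm=R.from_euler('z',C0[2]).as_matrix()@R.from_euler('x',12,degrees=True).as_matrix()
    return np.array([C0[0],C0[1],.05])+Rm@np.array([x,y,z])/1000
E
python3 -c "
from plan import *
plan((.447,.221,.15),0)"
```

```text
delta [8.14, 49.7, -61.47] [-68.3, -0.0, -0.0] F [ 1.1  0.3 -0.2] t 0.25 w 0.0855 pos [ 0.2126 -0.534   0.2309]
```

>>> send_rows(
  deltas=[
    [[0.9,8.1,49.7,-61.5,-68.3,0,0],[0.9,8.1,49.7,-61.5,-68.3,0,0],[0.9,8.1,49.7,-61.5,-68.3,0,0],[0.9,8.1,49.7,-61.5,-68.3,0,0],[0.9,8.1,49.7,-61.5,-68.3,0,0],[0.9,8.1,49.7,-61.5,-68.3,0,0],[0.9,8.1,49.7,-61.5,-68.3,0,0],[0.9,8.1,49.7,-61.5,-68.3,0,0],[0.9,8.1,49.7,-61.5,-68.3,0,0],[0.9,8.1,49.7,-61.5,-68.3,0,0],[0.9,8.1,49.7,-61.5,-68.3,0,0],[0.9,8.1,49.7,-61.5,-68.3,0,0],[0.9,8.1,49.7,-61.5,-68.3,0,0],[0.9,8.1,49.7,-61.5,-68.3,0,0],[0.9,8.1,49.7,-61.5,-68.3,0,0],[0.9,8.1,49.7,-61.5,-68.3,0,0],[0.9,8.1,49.7,-61.5,-68.3,0,0],[0.9,8.1,49.7,-61.5,-68.3,0,0],[0.9,8.1,49.7,-61.5,-68.3,0,0],[0.9,8.1,49.7,-61.5,-68.3,0,0]],
  ],
)

```text
time: 1.92
ee_pos: [0.4486, 0.2268, 0.1495]
tcp_rot: [-0.001, 0.707, 0.003, 0.708]
wrist_force: [0.2, 0.3, 0.1]
width: 0.0771
```

```bash
python3 - <<'E'
from plan import *
crop("top",150,150,270,310,"t3",3.7)
crop("side",240,250,380,340,"s3",5)
plan((.447,.221,.0075),0)
E
```

```text
delta [14.22, -0.12, 0.02] [0.2, -0.0, 0.0] F [-0.7 -0.6  0.2] t 2.02 w 0.0769 pos [0.4469 0.2222 0.1497]
```

View pics/t3.png

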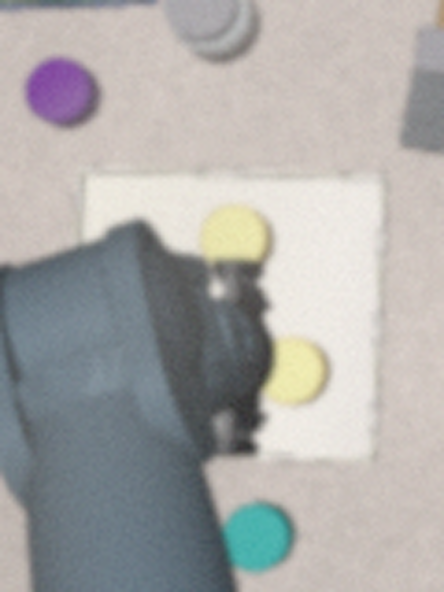

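View pics/s3.png

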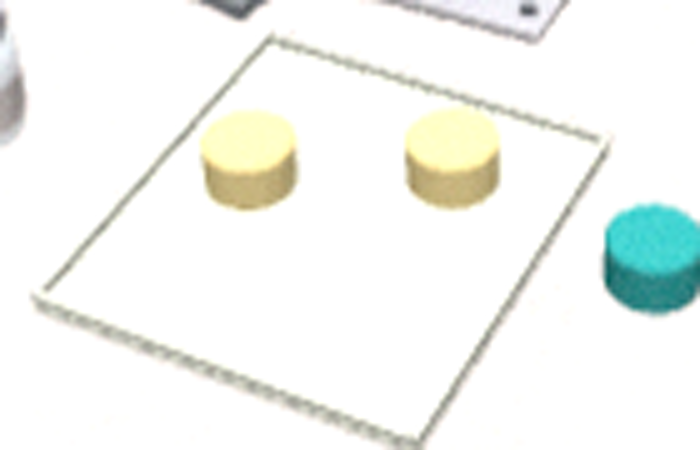

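```bash
python3 - <<'E'
from plan import *
print(proj("top",(.447,.222,.15)),proj("side",(.447,.222,.15)))
print(atz("side",240+452/5,250+138/5,.038),atz("side",240+249/5,250+140/5,.038))
crop("side",240,130,440,340,"s4",3.5,1.2)
E
```

```text
[[221.19801748 248.72561093]] [[329.88899843 244.40341008]]
[0.44302899 0.23165327 0.038     ] [0.54999946 0.2821106  0.038     ]
```

View pics/s4.png

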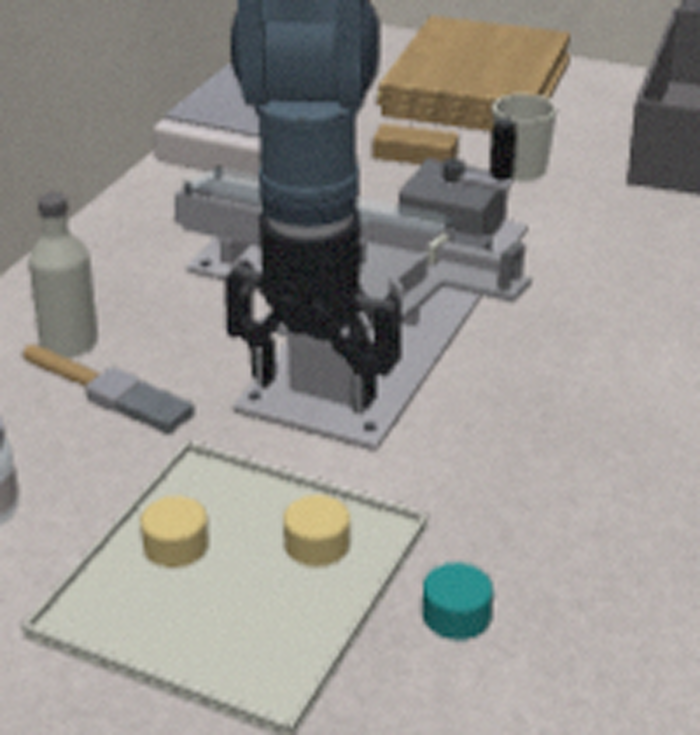

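```bash
cat > cheese.py <<'E'
from plan import *
from scipy.optimize import least_squares
a=np.linspace(0,2*np.pi,60)
def model(n,P,Rm=np.eye(3),h=.034,rad=.028):
    c=np.r_[np.c_[rad*np.cos(a),rad*np.sin(a),0*a-h/2],np.c_[rad*np.cos(a),rad*np.sin(a),0*a+h/2]]
    hull=cv2.convexHull(proj(n,c@Rm.T+P).astype(np.float32))
    m=cv2.moments(hull);return np.array([m['m10'],m['m01']])/m['m00'],m['m00']
def blob(n,P,im,win=14):
    c,_=model(n,P);x,y=c.round().astype(int)
    w=im[y-win:y+win,x-win:x+win].astype(int)
    m=(w[...,0]-w[...,2]>0.28*w[...,0])  # yellow: R>>B
    m=m.astype('uint8');k,l,s,ce=cv2.connectedComponentsWithStats(m)
    i=1+s[1:,4].argmax(); return ce[i]+[x-win,y-win],s[i,4]
if __name__=="__main__":
    ims={n:r.camera(n) for n in("side","top")}
    for P in((.447,.222,.021),(.554,.273,.021)):
        for ns in(("side",),("top",),("side","top")):
            try:
                b={n:blob(n,np.array(P),ims[n]) for n in ns}
                f=lambda p:np.concatenate([model(n,np.array([p[0],p[1],.021]))[0]-b[n][0] for n in ns])
                s=least_squares(f,P[:2]);print(ns,s.x.round(4),[(b[n][1],round(model(n,np.r_[s.x,.021])[1])) for n in ns],s.fun.round(2))
            except Exception as e: print(ns,e)
    import sys
E
python3 cheese.py
```

```text
('side',) [0.4467 0.2277] [(np.int32(303), 360)] [ 0. -0.]
('top',) [0.4388 0.2024] [(np.int32(3), 300)] [0. 0.]
('side', 'top') [0.4457 0.2133] [(np.int32(303), 353), (np.int32(3), 301)] [ 2.39 -2.89 -3.48 -2.34]
('side',) [0.5546 0.2788] [(np.int32(307), 360)] [0. 0.]
('top',) attempt to get argmax of an empty sequence
('side', 'top') attempt to get argmax of an empty sequence
```

```bash
python3 - <<'E'
from cheese import *
ims={n:cv2.imread(f"pics/{n}0.png")[:,:,::-1] for n in("side","top")}
print(ims["top"][250,229],ims["top"][250,215],ims["side"][277,330],ims["side"][287,330],ims["side"][290,310])
def blob(n,P,im,win=14):
    c,_=model(n,P);x,y=c.round().astype(int)
    w=cv2.GaussianBlur(im,(3,3),0)[y-win:y+win,x-win:x+win].astype(float)
    q=(w[...,0]-w[...,2])/w[...,0]
    thr=.5*(q.max()+np.median(q)) if n=="top" else .22
    m=(q>thr).astype('uint8');k,l,s,ce=cv2.connectedComponentsWithStats(m)
    i=1+s[1:,4].argmax(); return ce[i]+[x-win,y-win],s[i,4]
for P in((.447,.222,.021),(.554,.273,.021)):
    for ns in(("side",),("top",),("side","top")):
        b={n:blob(n,np.array(P),ims[n]) for n in ns}
        f=lambda p:np.concatenate([model(n,np.array([p[0],p[1],.021]))[0]-b[n][0] for n in ns])
        s=least_squares(f,P[:2]);print(ns,s.x.round(4),[(b[n][1],round(model(n,np.r_[s.x,.021])[1])) for n in ns],s.fun.round(2))
E
```

```text
[126 124  95] [127 125 121] [171 154 106] [108  98  68] [153 155 145]
('side',) [0.4467 0.227 ] [(np.int32(316), 360)] [ 0. -0.]
('top',) [0.4481 0.2241] [(np.int32(271), 302)] [0. 0.]
('side', 'top') [0.4477 0.2252] [(np.int32(316), 359), (np.int32(271), 302)] [-0.02 -0.47 -0.35  0.13]
('side',) [0.5549 0.2781] [(np.int32(317), 359)] [-0.  0.]
('top',) [0.5566 0.2753] [(np.int32(262), 305)] [-0.  0.]
('side', 'top') [0.556  0.2763] [(np.int32(317), 358), (np.int32(262), 305)] [-0.05 -0.48 -0.33  0.17]
```

```bash
sed -i 's#^T=.*#T=lambda u,v:((u+.5)/5-.5+270,(v+.5)/5-.5+130)#;s#^S=.*#S=lambda u,v:((u+.5)/6-.5+280,(v+.5)/6-.5+160)#' fit.py; python3 fit.py | head -16; python3 - <<'E'
from fit import *
print("sleeve",atz("top",*T(710,552),.156),"hub",atz("top",*T(692,466),.094),"box",atz("top",*T(685,471),.07))
print("sleeve side", atz("side",*S(622,24),.156), "hub side",atz("side",*S(538,100),.094))
from plan import *
plan((.4475,.225,.0075),0)
E
```

```text
[ 0.52805379 -0.161279    0.01501354] 0.8602121994179373
[[ 0.4 -0.8]
 [ 1.2  0.7]
 [-0.9  1.1]
 [ 0.5  0.3]
 [-0.3  0.9]
 [-0.2 -1.2]
 [-0.4  0.5]
 [ 0.6 -0.5]
 [-1.6 -1. ]
 [ 0.6 -1.3]
 [ 0.5 -0.2]
 [-1.1 -0.3]]
load [0.52541051 0.01476773 0.0874241 ]
sleeve top [ 0.4811025  -0.30948098  0.156     ]  hub [ 0.53188563 -0.31066755  0.094     ] [ 0.53125531 -0.31015871  0.07      ]
sleeve tri [ 0.47938501 -0.31052943  0.15364263]
sleeve [ 0.47969557 -0.30836213  0.156     ] hub [ 0.53303729 -0.30950849  0.094     ] box [ 0.53213762 -0.30957091  0.07      ]
sleeve side [ 0.47769579 -0.3066462   0.156     ] hub side [ 0.52975794 -0.30179942  0.094     ]
delta [14.27, 0.54, 0.12] [-0.1, -0.0, 0.0] F [-0.1  0.1 -0.4] t 2.17 w 0.0765 pos [0.4464 0.2197 0.1502]
```

```bash
sed -i 's/^C0=.*/C0=(.528,-.1613,.010)/' plan.py; python3 -c "
from plan import *
r.camera('top')
plan((.4475,.225,.0075),0)"
```

```text
delta [14.29, 0.56, 0.1] [-0.1, -0.0, 0.0] F [ 0.1 -0.2 -0.5] t 2.22 w 0.0769 pos [0.4466 0.2195 0.1504]
```

>>> send_rows(
  deltas=[
    [[0.9,4,0.55,0.1,0,0,0],[0.9,8,0.55,0.1,0,0,0],[0.9,10.5,0.55,0.1,0,0,0],[0.9,12.5,0.55,0.1,0,0,0],[0.9,13.5,0.55,0.1,0,0,0],[0.9,14.3,0.55,0.1,0,0,0],[0.9,14.3,0.55,0.1,0,0,0],[0,14.3,0.55,0.1,0,0,0],[0,14.3,0.55,0.1,0,0,0],[0,14.3,0.55,0.1,0,0,0],[0,14.3,0.55,0.1,0,0,0],[0,14.3,0.55,0.1,0,0,0]],
  ],
  force=40,
)

```text
time: 3.22
ee_pos: [0.4495, 0.2268, 0.0089]
tcp_rot: [0.0, 0.706, 0.0, 0.708]
wrist_force: [-0.2, -1.8, 7.0]
width: 0.0553
```

>>> send_rows(
  deltas=[
    [[0,-2,0,0,0,0,0],[0,-6,0,0,0,0,0],[0,-10,0,0,0,0,0],[0,-13,0,0,0,0,0],[0,-13,0,0,0,0,0],[0,-13,0,0,0,0,0]],
  ],
)

```text
time: 3.72
ee_pos: [0.4501, 0.2273, 0.1397]
tcp_rot: [0.001, 0.705, 0.001, 0.709]
wrist_force: [0.4, -0.9, -1.7]
width: 0.0546
```

```bash
python3 -c "
from plan import *
crop('side',240,130,440,340,'s5',3.5,1.2)
plan(C(0,178,40),0,12)
plan(C(0,178,7),0,12)"
```

```text
delta [1.16, -22.22, 7.79] [0.0, 0.1, 12.0] F [-0.6 -0.4 -1.5] t 3.77 w 0.055 pos [0.4484 0.2266 0.1378]
delta [4.39, -21.53, 7.77] [0.0, 0.1, 12.0] F [-0.6 -0.4 -1.5] t 3.77 w 0.055 pos [0.4484 0.2266 0.1378]
```

View pics/s5.png

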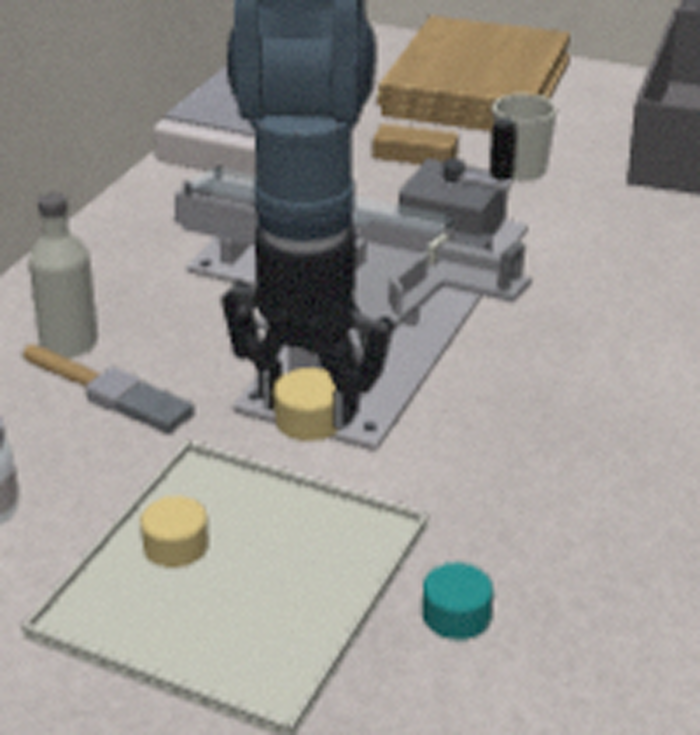

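>>> send_rows(
  deltas=[
    [[0,0,-4,1.4,0,0,2],[0,0,-8,2.8,0,0,4],[0,0,-12,4.2,0,0,6],[0,0,-16,5.6,0,0,8],[0,0,-19,6.7,0,0,10],[0,0.3,-21,7.4,0,0,11],[0,0.8,-22.2,7.8,0,0,12],[0,1.2,-22.2,7.8,0,0,12],[0,1.2,-22.2,7.8,0,0,12],[0,1.2,-22.2,7.8,0,0,12],[0,1.2,-22.2,7.8,0,0,12]],
  ],
)

```text
time: 4.68
ee_pos: [0.5249, 0.0058, 0.1246]
tcp_rot: [0.074, 0.704, 0.075, 0.702]
wrist_force: [0.1, 0.3, -0.7]
width: 0.0546
```

```bash
python3 -c "
from plan import *
crop('side',280,160,410,260,'s6',6)
crop('top',250,180,400,280,'t6',5)
plan(C(0,178,7),0,12)"
```

```text
delta [3.2, -0.1, 0.08] [0.1, -0.0, 0.0] F [-0.2 -0.8 -0.6] t 4.78 w 0.0549 pos [0.5255 0.0057 0.1253]
```

View pics/s6.png

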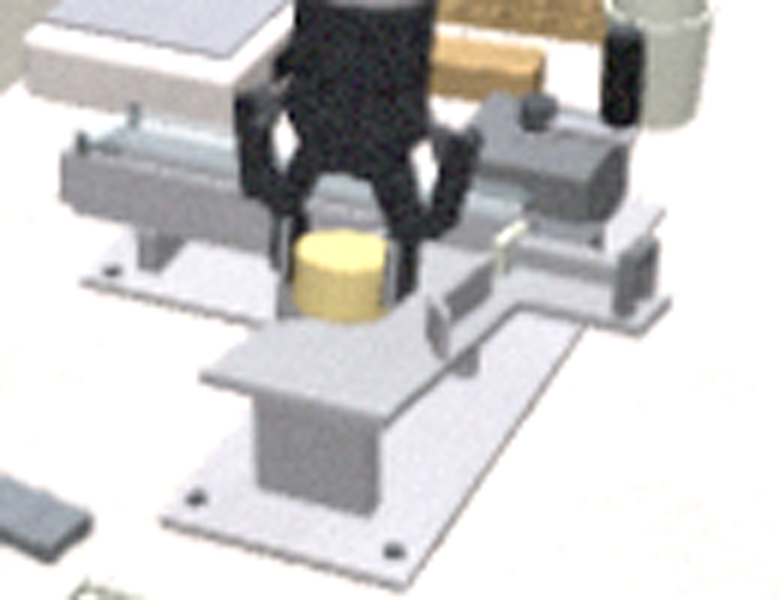

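>>> send_rows(
  deltas=[
    [[0,1.2,-0.1,0.1,0,0,0],[0,2.2,-0.1,0.1,0,0,0],[0,2.8,-0.1,0.1,0,0,0],[0,3.1,-0.1,0.1,0,0,0],[0,3.2,-0.1,0.1,0,0,0],[0,3.2,-0.1,0.1,0,0,0],[0,3.2,-0.1,0.1,0,0,0]],
  ],
)

```text
time: 5.37
ee_pos: [0.5272, 0.0101, 0.0941]
tcp_rot: [0.074, 0.703, 0.074, 0.703]
wrist_force: [0.4, 0.2, -0.3]
width: 0.0547
```

```bash
python3 -c "
from plan import *
crop('side',280,160,410,260,'s7',6)
plan(C(0,178,5),0,12)"
```

```text
delta [0.26, 0.13, -0.11] [0.0, 0.0, 0.0] F [ 0.1  0.2 -1.3] t 5.42 w 0.0555 pos [0.5273 0.01   0.0942]
```

View pics/s7.png

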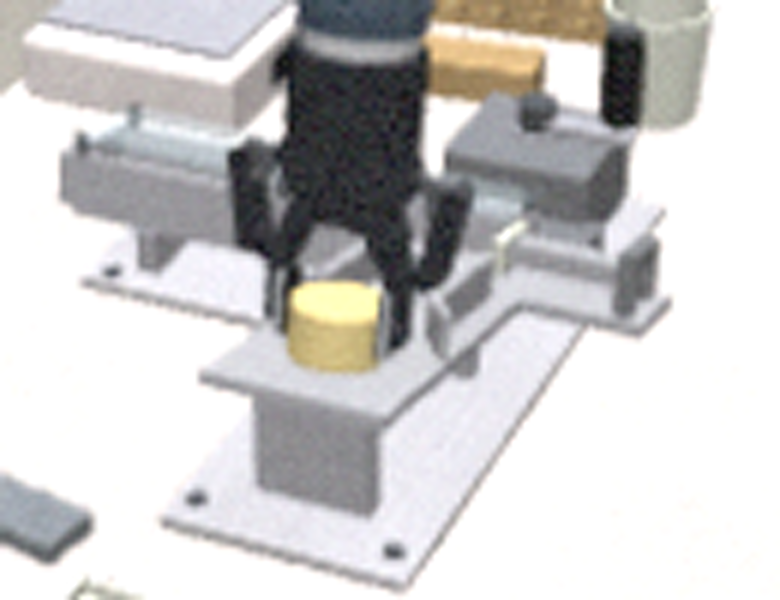

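Not yet touching; lower a little more in small steps.

>>> send_rows(
  deltas=[
    [[0,0.1,0,0,0,0,0],[0,0.2,0,0,0,0,0],[0,0.3,0,0,0,0,0],[0,0.3,0,0,0,0,0]],
  ],
)

```text
time: 5.75
ee_pos: [0.5275, 0.0103, 0.0923]
tcp_rot: [0.074, 0.703, 0.074, 0.704]
wrist_force: [-2.5, -1.8, 8.4]
width: 0.0547
```

>>> send_rows(
  deltas=[
    [[1,0,0,0,0,0,0],[1,0,0,0,0,0,0],[1,0,0,0,0,0,0],[1,0,0,0,0,0,0],[1,0,0,0,0,0,0],[1,-2,0,0,0,0,0],[1,-5.5,0,0,0,0,0],[0,-6.5,4,0,0,0,0],[0,-6.5,6,0,0,0,0],[0,-6.5,6,0,0,0,0],[0,-6.5,6,0,0,0,0]],
  ],
)

```text
time: 6.67
ee_pos: [0.5271, 0.0564, 0.1671]
tcp_rot: [0.073, 0.703, 0.074, 0.703]
wrist_force: [-0.4, -0.6, -0.5]
width: 0.0389
```

```bash
python3 -c "
from plan import *
crop('side',280,160,410,260,'s8',6)
plan(C(0,240,10),0,12)"
```

```text
delta [5.88, 0.34, -0.1] [0.0, -0.0, 0.0] F [ 0.7 -0.7 -0.5] t 6.72 w 0.0307 pos [0.5267 0.0559 0.1665]
```

View pics/s8.png

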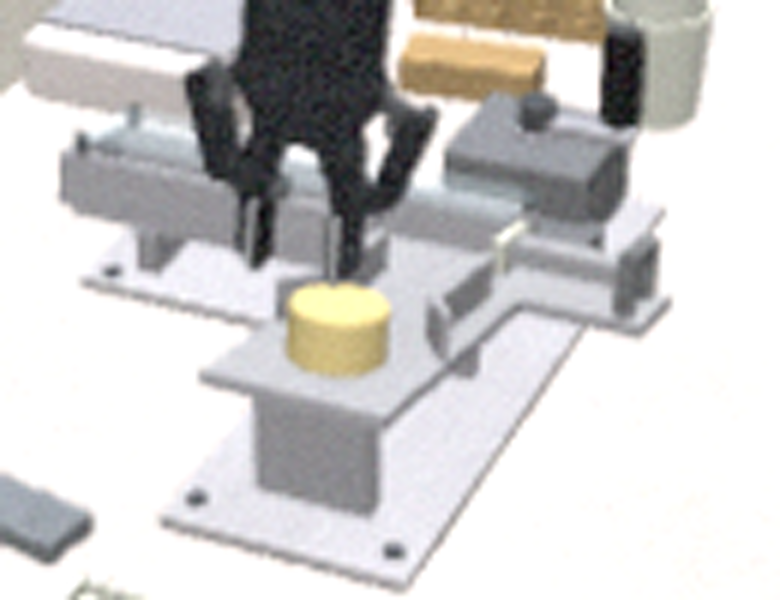

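```bash
python3 -c "
from plan import *
from scipy.optimize import least_squares
t=np.array([(338+.5)/6-.5+280,(310+.5)/6-.5+160])
s=least_squares(lambda p:proj('side',C(p[0],p[1],34))[0]-t,[0,180]);print(s.x)
plan(C(0,248,7),0,12)
plan(C(0,200,7),0,12)"
```

```text
[ -4.19317946 192.79480548]
delta [6.18, 1.14, -0.1] [0.0, -0.0, 0.0] F [ 0.7 -0.7 -0.5] t 6.72 w 0.0307 pos [0.5267 0.0559 0.1665]
delta [6.18, -3.66, -0.06] [0.0, -0.0, 0.0] F [ 0.7 -0.7 -0.5] t 6.72 w 0.0307 pos [0.5267 0.0559 0.1665]
```

>>> send_rows(
  deltas=[
    [[0,0,1.2,0,0,0,0],[0,2,1.2,0,0,0,0],[0,4.5,1.2,0,0,0,0],[0,5.8,1.2,0,0,0,0],[0,6.2,1.2,0,0,0,0],[0,6.2,1.2,0,0,0,0],[0,6.2,0.6,0,0,0,0],[0,6.2,0,0,0,0,0],[0,6.2,-0.6,0,0,0,0],[0,6.2,-1.2,0,0,0,0],[0,6.2,-1.8,0,0,0,0],[0,6.2,-2.4,0,0,0,0],[0,6.2,-3,0,0,0,0],[0,6.2,-3.6,0,0,0,0]],
  ],
)

```text
time: 7.88
ee_pos: [0.5271, 0.0329, 0.0988]
tcp_rot: [0.074, 0.703, 0.074, 0.703]
wrist_force: [0.3, 0.3, 0.1]
width: 0.0002
```

```bash
python3 -c "
from plan import *
crop('side',280,160,410,260,'s9',6)
crop('top',270,180,420,280,'t9',5)
plan(C(0,80,7),0,12)"
```

```text
delta [0.02, -11.97, 0.04] [-0.1, -0.0, 0.0] F [ 0.8  0.7 -0.1] t 7.98 w 0.0001 pos [0.527  0.0325 0.0985]
```

View pics/s9.png

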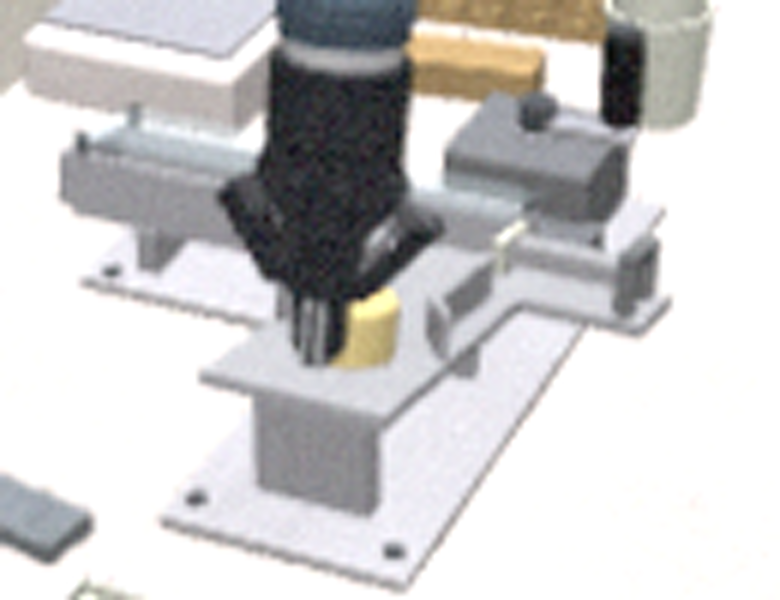

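View pics/t9.png

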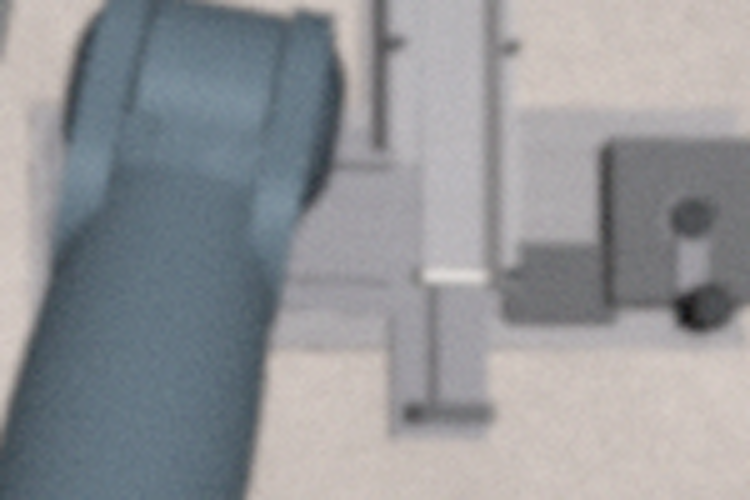

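```bash
cat > ov.py <<'E'
from plan import *
import sys
def ov(src,dst,x,y,x0=280,y0=160,k=6,n='side'):
    im=cv2.imread(src)
    a=np.linspace(0,2*np.pi,40)
    for z,c in((34,(0,0,255)),(0,(255,0,0))):
        q=proj(n,np.array([C(x+28*np.cos(t),y+28*np.sin(t),z) for t in a]))
        q=(q-[x0,y0]+.5)*k-.5
        cv2.polylines(im,[q.round().astype(int).reshape(-1,1,2)],True,c,1)
    cv2.imwrite(dst,im)
ov(sys.argv[1],sys.argv[2],float(sys.argv[3]),float(sys.argv[4]))
E
python3 ov.py pics/s9.png pics/s9o.png -5 163
```

```text
(no output)
```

View pics/s9o.png

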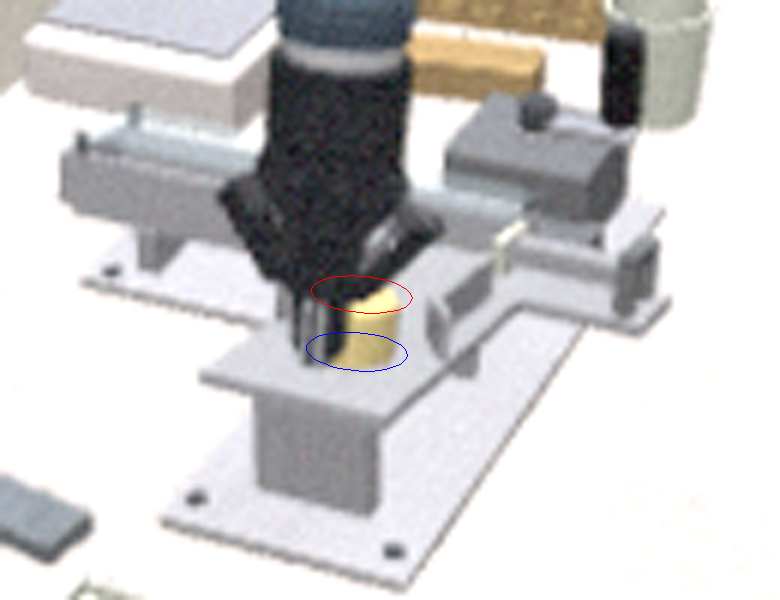

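>>> send_rows(
  deltas=[
    [[0,0,-0.8,0,0,0,0],[0,0,-1.6,0,0,0,0],[0,0,-2.4,0,0,0,0],[0,0,-3.2,0,0,0,0],[0,0,-4,0,0,0,0],[0,0,-4.8,0,0,0,0],[0,0,-5.6,0,0,0,0],[0,0,-6.4,0,0,0,0],[0,0,-7.2,0,0,0,0],[0,0,-8,0,0,0,0],[0,0,-8.8,0,0,0,0],[0,0,-9.6,0,0,0,0],[0,0,-10.4,0,0,0,0],[0,0,-11.2,0,0,0,0],[0,0,-12,0,0,0,0]],
  ],
)

```text
time: 9.23
ee_pos: [0.527, -0.0846, 0.0736]
tcp_rot: [0.074, 0.703, 0.074, 0.703]
wrist_force: [0.1, 0.4, -0.6]
width: -0.0003
```

```bash
python3 -c "
from plan import *
crop('side',280,160,410,260,'s10',6)
plan(C(0,39,7),0,12)"
```

```text
delta [0.02, -3.95, 0.06] [-0.1, -0.0, 0.1] F [ 0.6 -1.6  0.1] t 9.28 w -0.0001 pos [ 0.527  -0.086   0.0733]
```

View pics/s10.png

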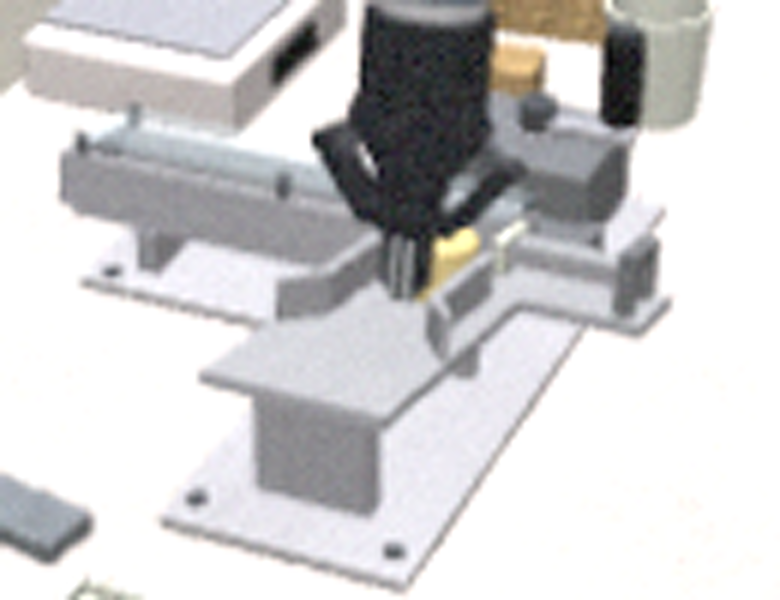

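>>> send_rows(
  deltas=[
    [[0,0,-0.6,0,0,0,0],[0,0,-1.2,0,0,0,0],[0,0,-1.8,0,0,0,0],[0,0,-2.4,0,0,0,0],[0,0,-2.9,0,0,0,0],[0,0,-3.2,0,0,0,0],[0,0,-3.5,0,0,0,0],[0,0,-3.6,0,0,0,0],[0,0,-3.6,0,0,0,0]],
  ],
)

```text
time: 10.03
ee_pos: [0.527, -0.1193, 0.0663]
tcp_rot: [0.074, 0.703, 0.074, 0.703]
wrist_force: [0.2, -0.6, 0.3]
width: -0.0001
```

>>> send_rows(
  deltas=[
    [[0,0,-0.1,0,0,0,0],[0,0,-0.2,0,0,0,0],[0,0,-0.3,0,0,0,0],[0,0,-0.3,0,0,0,0]],
  ],
)

```text
time: 10.37
ee_pos: [0.527, -0.122, 0.0657]
tcp_rot: [0.074, 0.703, 0.074, 0.703]
wrist_force: [0.2, -0.5, -0.0]
width: -0.0
```

```bash
python3 -c "
from plan import *
crop('side',320,180,400,240,'s11',9)
crop('top',320,180,420,255,'t11',8)
plan(C(0,39,7),0,12)"
```

```text
delta [0.02, -0.27, 0.06] [0.0, 0.0, 0.0] F [-0.3  0.3 -0.6] t 10.47 w -0.0 pos [ 0.527  -0.122   0.0657]
```

View pics/s11.png

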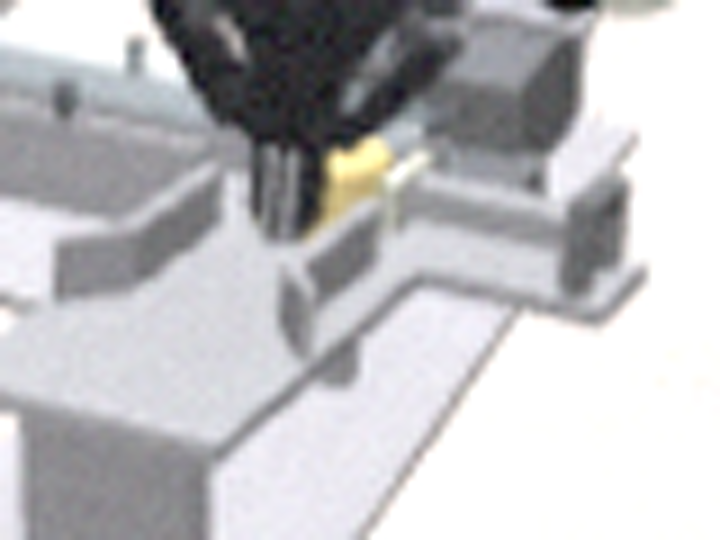

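View pics/t11.png

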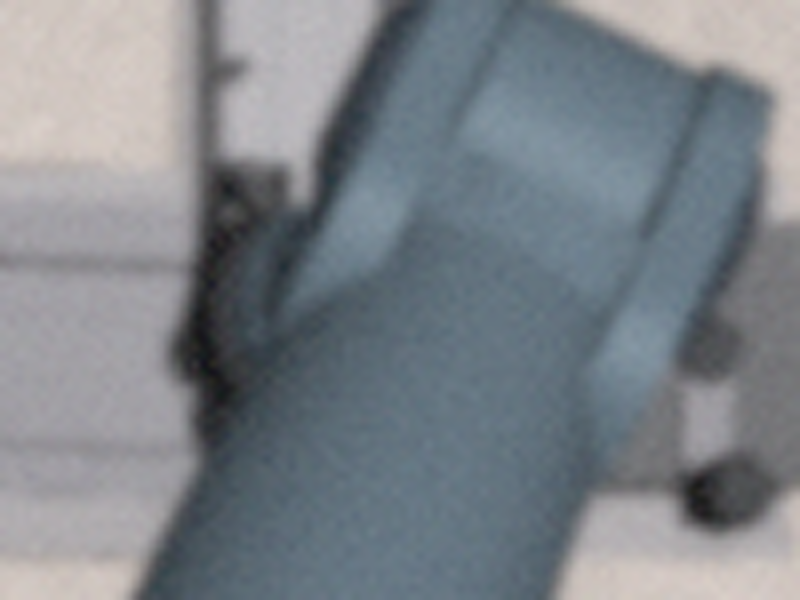

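>>> send_rows(
  deltas=[
    [[0,0,-0.1,0,0,0,0],[0,0,-0.2,0,0,0,0],[0,0,-0.3,0,0,0,0],[0,0,-0.3,0,0,0,0],[0,0,-0.3,0,0,0,0]],
  ],
)

```text
time: 10.88
ee_pos: [0.527, -0.1251, 0.0651]
tcp_rot: [0.074, 0.703, 0.074, 0.703]
wrist_force: [-0.3, -0.2, 0.5]
width: 0.0002
```

>>> send_rows(
  deltas=[
    [[0,0,-0.1,0,0,0,0],[0,0,-0.2,0,0,0,0],[0,0,-0.2,0,0,0,0],[0,0,-0.2,0,0,0,0]],
  ],
)

```text
time: 11.22
ee_pos: [0.527, -0.127, 0.0647]
tcp_rot: [0.074, 0.703, 0.074, 0.703]
wrist_force: [-0.8, 0.6, -0.4]
width: 0.0002
```

>>> send_rows(
  deltas=[
    [[0,0,-0.1,0,0,0,0],[0,0,-0.1,0,0,0,0],[0,0,-0.1,0,0,0,0]],
  ],
)

```text
time: 11.47
ee_pos: [0.527, -0.1279, 0.0644]
tcp_rot: [0.074, 0.703, 0.074, 0.703]
wrist_force: [0.3, 0.3, 0.1]
width: -0.0
```

```bash
python3 -c "
from plan import *
crop('side',330,180,390,225,'s12',13)
plan(C(0,39,7),0,12)"
```

```text
delta [0.02, 0.33, 0.06] [0.0, 0.0, 0.0] F [-0.2  0.5 -0.4] t 11.52 w -0.0001 pos [ 0.527  -0.1279  0.0644]
```

View pics/s12.png

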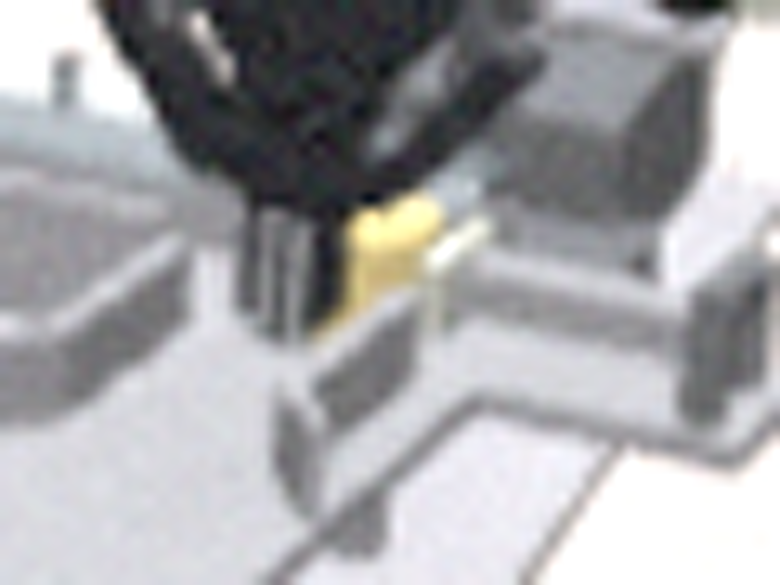

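```bash
python3 -c "
import sys; sys.argv=['','pics/s12.png','pics/x.png','0','0']
from ov import *
ov('pics/s12.png','pics/s12a.png',0,0,330,180,13)
ov('pics/s12a.png','pics/s12a.png',0,8,330,180,13)
im=cv2.imread('pics/s12a.png')
for e in(-30,30):
  q=((proj('side',np.array([C(e,34,26),C(e,120,26)]))-[330,180]+.5)*13-.5).round().astype(int)
  cv2.polylines(im,[q.reshape(-1,1,2)],False,(0,255,0),1)
cv2.imwrite('pics/s12a.png',im)
"
```

```text
(no output)
```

View pics/s12a.png

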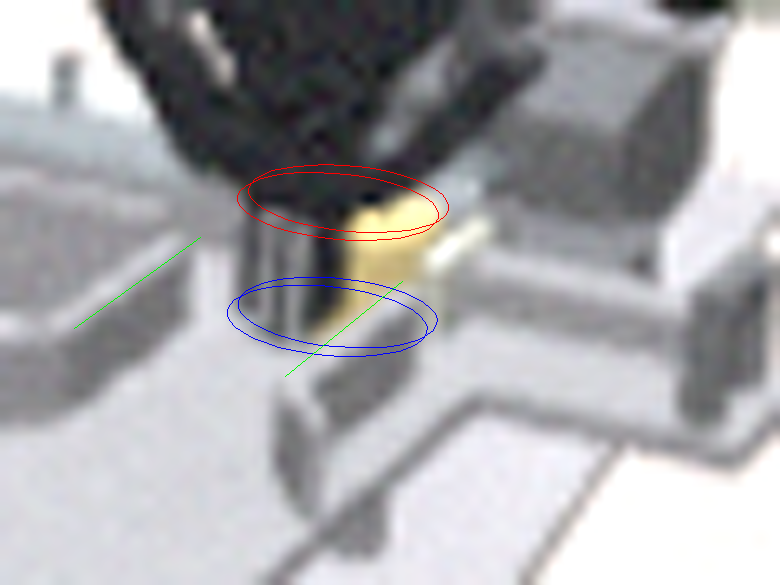

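>>> send_rows(
  deltas=[
    [[0,0,-0.1,0,0,0,0],[0,0,-0.1,0,0,0,0],[0,0,-0.2,0,0,0,0],[0,0,-0.2,0,0,0,0]],
  ],
)

```text
time: 11.85
ee_pos: [0.527, -0.1285, 0.0644]
tcp_rot: [0.075, 0.703, 0.075, 0.703]
wrist_force: [-0.1, 4.4, 2.5]
width: 0.0001
```

```bash
python3 -c "
from plan import *
for i in range(4):
  r.camera('side');s=r.state();print(s['wrist_force'].round(2),s['ft_torque'].round(3),s['ee_pos'].round(4))
crop('side',330,180,390,225,'s13',13)
"
```

```text
[-0.32  5.74  3.34] [ 0.837  0.021 -0.024] [ 0.527  -0.1285  0.0644]
[0.77 5.63 3.27] [ 0.864 -0.037 -0.004] [ 0.527  -0.1285  0.0643]
[0.75 5.55 3.4 ] [ 0.866 -0.045  0.03 ] [ 0.527  -0.1285  0.0643]
[0.98 4.86 2.43] [ 0.831 -0.075 -0.036] [ 0.527  -0.1285  0.0643]
```

View pics/s13.png

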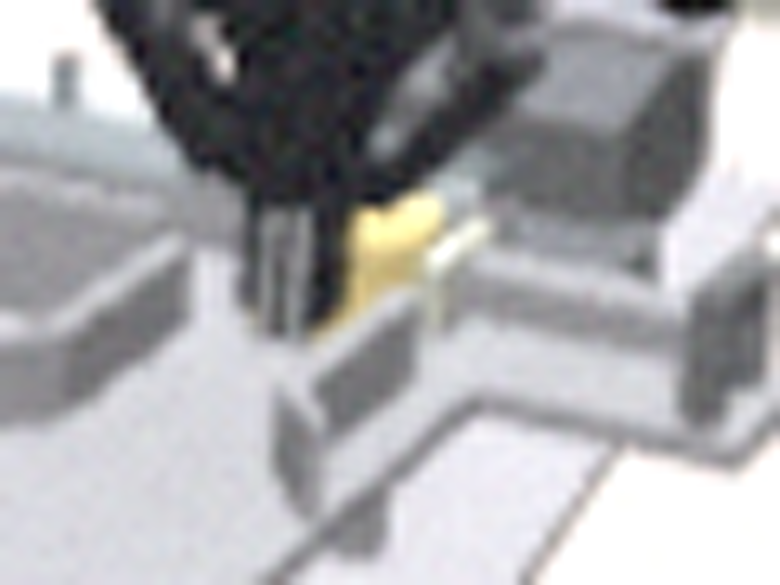

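>>> send_rows(
  deltas=[
    [[0,0,1,0,0,0,0],[0,0,3,0,0,0,0],[0,-4,4,0,0,0,0],[0,-8,4,0,0,0,0],[1,-11,7,0,0,0,0],[1,-12,11,0,0,0,0],[1,-12,15,0,0,0,0],[1,-12,15,0,0,0,0],[1,-12,15,0,0,0,0]],
  ],
)

```text
time: 12.85
ee_pos: [0.5272, -0.0066, 0.2136]
tcp_rot: [0.072, 0.703, 0.075, 0.704]
wrist_force: [-0.2, -0.1, -0.8]
width: 0.0604
```

```bash
python3 -c "
from plan import *
crop('side',310,170,400,235,'s14',8)
crop('top',320,180,420,255,'t14',8)
plan((.479,-.3095,.25),0)"
```

```text
delta [-9.93, -28.68, -4.79] [0.0, -0.0, -11.9] F [-1.  -0.9 -0.4] t 12.95 w 0.0744 pos [ 0.5267 -0.0083  0.2121]
```

View pics/s14.png

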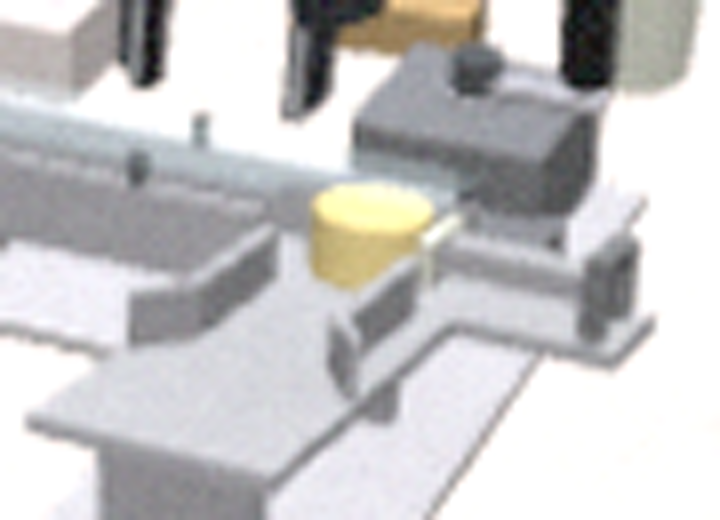

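View pics/t14.png

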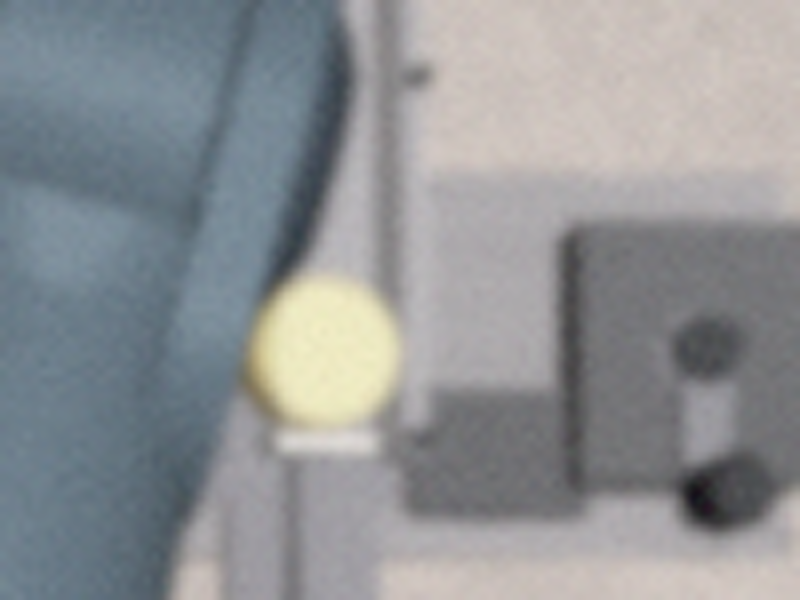

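>>> send_rows(
  deltas=[
    [[1,-4,-1,0,0,0,-2],[1,-7,-4,-0.5,0,0,-4],[1,-9.9,-8,-1,0,0,-6],[1,-9.9,-12,-2,0,0,-8],[1,-9.9,-16,-3,0,0,-10],[1,-9.9,-20,-4,0,0,-11.9],[1,-9.9,-24,-4.8,0,0,-11.9],[1,-9.9,-27,-4.8,0,0,-11.9],[1,-9.9,-28.7,-4.8,0,0,-11.9],[1,-9.9,-28.7,-4.8,0,0,-11.9],[1,-9.9,-28.7,-4.8,0,0,-11.9],[1,-9.9,-28.7,-4.8,0,0,-11.9]],
  ],
)

```text
time: 13.95
ee_pos: [0.4788, -0.3088, 0.2495]
tcp_rot: [0.001, 0.707, 0.001, 0.707]
wrist_force: [0.0, 0.2, 0.3]
width: 0.0853
```

```bash
python3 -c "
from plan import *
crop('side',320,120,440,220,'s15',6)
plan((.479,-.3095,.108),0)"
```

```text
delta [14.19, -0.14, -0.01] [0.0, -0.0, -0.1] F [ 0.3  0.8 -0.1] t 14.0 w 0.0852 pos [ 0.4791 -0.3084  0.2499]
```

View pics/s15.png

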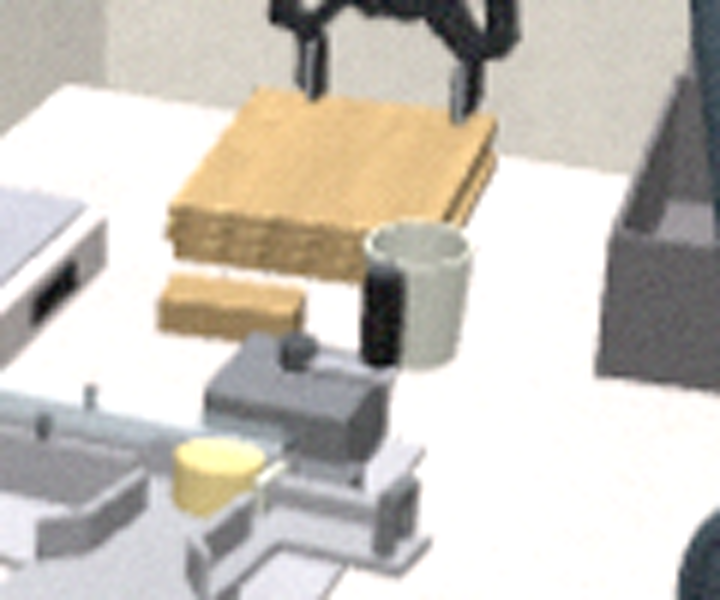

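>>> send_rows(
  deltas=[
    [[1,3,-0.1,0,0,0,0],[1,6,-0.1,0,0,0,0],[1,9,-0.1,0,0,0,0],[1,12,-0.1,0,0,0,0],[1,13.5,-0.1,0,0,0,0],[1,14.2,-0.1,0,0,0,0],[1,14.2,-0.1,0,0,0,0],[0,14.2,-0.1,0,0,0,0],[0,14.2,-0.1,0,0,0,0],[0,14.2,-0.1,0,0,0,0],[0,14.2,-0.1,0,0,0,0],[0,14.2,-0.1,0,0,0,0],[0,14.2,-0.1,0,0,0,0],[0,14.2,-0.1,0,0,0,0]],
  ],
  force=50,
)

```text
time: 15.17
ee_pos: [0.4759, -0.3108, 0.109]
tcp_rot: [0.0, 0.709, -0.001, 0.705]
wrist_force: [-10.7, -0.6, 9.7]
width: 0.0261
```

```bash
cat > circ.py <<'E'
from plan import *
# usage: a0 a1 n : rows in tool frame from current measured/assumed sleeve point
import sys
def circ(c,a0,a1,n,rad=.055):
    s=r.state();M=R.from_quat(s['tcp_rot']).as_matrix()
    f=lambda a:np.array([c[0]-rad*np.cos(a),c[1]+rad*np.sin(a),0])
    for i in range(1,n+1):
        a=a0+(a1-a0)*i/n
        d=M.T@(f(a)-f(a0))*100
        print([0]+d.round(2).tolist()+[0,0,0],end=", ")
    print()
E
python3 -c "
from circ import *
s=r.state();print(s)
crop('side',320,120,440,220,'s16',6)
crop('top',340,180,460,270,'t16',6)
circ((.5335,-.3095),0,1.6,20)"
```

```text
{'time': 15.1667, 'q': array([-0.68781847,  0.43113647, -0.16226962,  0.98128469, -0.00428495,
        0.8843881 ]), 'joint_vel': array([-0.00054945, -0.00025923, -0.00074301, -0.00137171,  0.00280687,
       -0.00111754]), 'tau': array([ 3.57570514e+00, -4.22729230e+01,  2.60612959e+01, -3.39449555e+00,
        2.06191309e+00,  3.09442577e-03]), 'ee_pos': array([ 0.47591105, -0.31083972,  0.10902464]), 'tcp_rot': array([ 1.97835533e-04,  7.09129039e-01, -7.93450631e-04,  7.05078249e-01]), 'wrist_force': array([-10.70204025,  -0.5519496 ,   9.71728102]), 'ft_torque': array([-0.10052315,  1.96093013,  0.02015742]), 'width': 0.026075524662313453}
[0, -0.0, 0.44, 0.02, 0, 0, 0], [0, -0.0, 0.88, 0.07, 0, 0, 0], [0, -0.0, 1.31, 0.16, 0, 0, 0], [0, -0.0, 1.73, 0.28, 0, 0, 0], [0, -0.0, 2.14, 0.43, 0, 0, 0], [0, -0.01, 2.54, 0.62, 0, 0, 0], [0, -0.01, 2.92, 0.84, 0, 0, 0], [0, -0.01, 3.29, 1.08, 0, 0, 0], [0, -0.01, 3.63, 1.36, 0, 0, 0], [0, -0.01, 3.95, 1.66, 0, 0, 0], [0, -0.01, 4.24, 1.99, 0, 0, 0], [0, -0.02, 4.51, 2.34, 0, 0, 0], [0, -0.02, 4.75, 2.71, 0, 0, 0], [0, -0.02, 4.96, 3.1, 0, 0, 0], [0, -0.02, 5.13, 3.5, 0, 0, 0], [0, -0.03, 5.27, 3.92, 0, 0, 0], [0, -0.03, 5.38, 4.34, 0, 0, 0], [0, -0.03, 5.46, 4.77, 0, 0, 0], [0, -0.03, 5.5, 5.21, 0, 0, 0], [0, -0.04, 5.51, 5.65, 0, 0, 0],
```

View pics/s16.png

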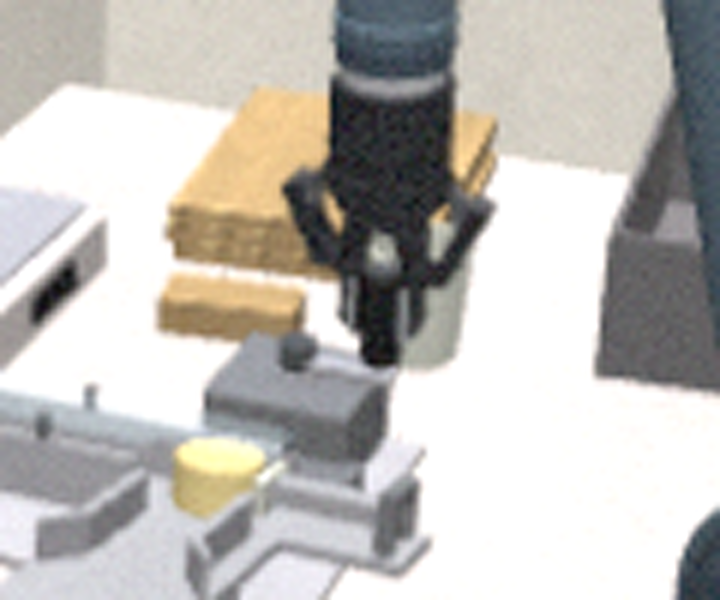

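>>> send_rows(
  deltas=[
    [[0,-0.1,0,-0.15,0,0,0],[0,-0.1,0,-0.3,0,0,0],[0,-0.1,0,-0.3,0,0,0]],
  ],
)

```text
time: 15.52
ee_pos: [0.4757, -0.3108, 0.1091]
tcp_rot: [0.0, 0.707, -0.0, 0.707]
wrist_force: [-2.6, -2.2, 0.9]
width: 0.0261
```

>>> send_rows(
  deltas=[
    [[0,0,0.44,0.02,0,0,0],[0,0,0.88,0.07,0,0,0],[0,0,1.31,0.16,0,0,0],[0,0,1.73,0.28,0,0,0],[0,0,2.14,0.43,0,0,0],[0,0,2.54,0.62,0,0,0],[0,0,2.92,0.84,0,0,0],[0,0,3.29,1.08,0,0,0],[0,0,3.63,1.36,0,0,0],[0,0,3.95,1.66,0,0,0]],
  ],
)

```text
time: 16.35
ee_pos: [0.4921, -0.2711, 0.1091]
tcp_rot: [0.0, 0.708, -0.0, 0.707]
wrist_force: [-3.7, -3.1, 1.0]
width: 0.0258
```

```bash
python3 -c "
from circ import *
crop('side',320,120,440,220,'s17',6)
circ((.531,-.3105),0.8,2.4,20)
plan((.531-.055*np.cos(.8),-.3105+.055*np.sin(.8),.109))"
```

```text
[0, 0.0, 0.29, 0.33, 0, 0, 0], [0, 0.0, 0.56, 0.68, 0, 0, 0], [0, 0.0, 0.8, 1.05, 0, 0, 0], [0, 0.0, 1.0, 1.44, 0, 0, 0], [0, -0.0, 1.18, 1.84, 0, 0, 0], [0, -0.0, 1.32, 2.26, 0, 0, 0], [0, -0.0, 1.43, 2.68, 0, 0, 0], [0, -0.0, 1.51, 3.12, 0, 0, 0], [0, -0.0, 1.55, 3.55, 0, 0, 0], [0, -0.0, 1.55, 3.99, 0, 0, 0], [0, -0.0, 1.52, 4.43, 0, 0, 0], [0, -0.0, 1.45, 4.87, 0, 0, 0], [0, -0.0, 1.35, 5.3, 0, 0, 0], [0, -0.0, 1.22, 5.71, 0, 0, 0], [0, -0.0, 1.05, 6.12, 0, 0, 0], [0, -0.0, 0.85, 6.51, 0, 0, 0], [0, -0.0, 0.62, 6.89, 0, 0, 0], [0, -0.0, 0.37, 7.24, 0, 0, 0], [0, -0.0, 0.08, 7.58, 0, 0, 0], [0, -0.0, -0.23, 7.89, 0, 0, 0], 
delta [0.01, -0.07, -0.02] [0.0, -0.0, -0.0] F [-2.5 -1.2  0.5] t 16.4 w 0.0262 pos [ 0.4928 -0.2703  0.1091]
```

View pics/s17.png

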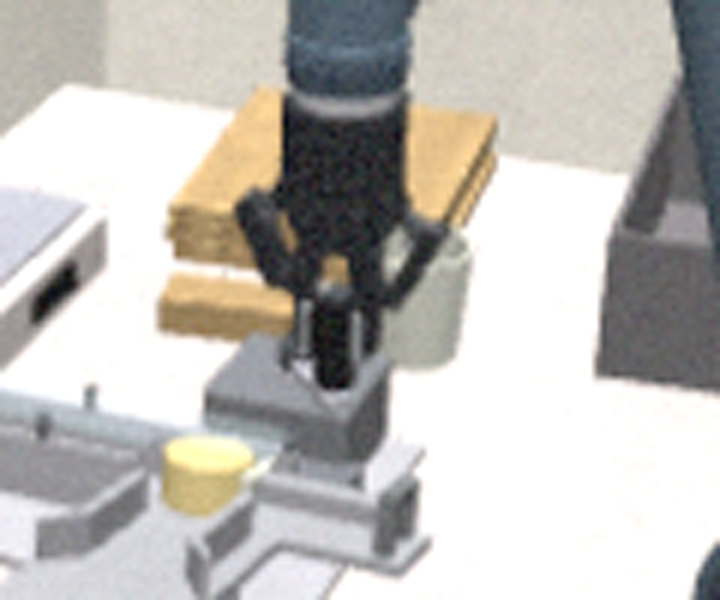

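The sleeve follows in the grip and the ram is moving the cheese; forces are small. Continuing.

>>> send_rows(
  deltas=[
    [[0,0,0.29,0.33,0,0,0],[0,0,0.56,0.68,0,0,0],[0,0,0.8,1.05,0,0,0],[0,0,1.0,1.44,0,0,0],[0,0,1.18,1.84,0,0,0],[0,0,1.32,2.26,0,0,0],[0,0,1.43,2.68,0,0,0],[0,0,1.51,3.12,0,0,0],[0,0,1.55,3.55,0,0,0],[0,0,1.55,3.99,0,0,0],[0,0,1.52,4.43,0,0,0],[0,0,1.45,4.87,0,0,0],[0,0,1.35,5.3,0,0,0],[0,0,1.22,5.71,0,0,0],[0,0,1.05,6.12,0,0,0],[0,0,0.85,6.51,0,0,0],[0,0,0.62,6.89,0,0,0],[0,0,0.37,7.24,0,0,0],[0,0,0.08,7.58,0,0,0],[0,0,-0.23,7.89,0,0,0]],
  ],
)

```text
time: 18.07
ee_pos: [0.5701, -0.2719, 0.109]
tcp_rot: [0.001, 0.708, 0.001, 0.706]
wrist_force: [-6.9, 1.0, 4.9]
width: 0.0256
```

```bash
python3 -c "
from circ import *
crop('side',320,120,440,220,'s18',6)
circ((.531,-.3105),2.4,4.0,20)
plan((.531-.055*np.cos(2.4),-.3105+.055*np.sin(2.4),.109))"
```

```text
[0, -0.0, -0.34, 0.28, 0, 0, 0], [0, -0.0, -0.69, 0.54, 0, 0, 0], [0, -0.0, -1.07, 0.77, 0, 0, 0], [0, -0.01, -1.46, 0.96, 0, 0, 0], [0, -0.01, -1.87, 1.13, 0, 0, 0], [0, -0.01, -2.29, 1.26, 0, 0, 0], [0, -0.01, -2.72, 1.35, 0, 0, 0], [0, -0.01, -3.16, 1.42, 0, 0, 0], [0, -0.01, -3.6, 1.44, 0, 0, 0], [0, -0.01, -4.04, 1.43, 0, 0, 0], [0, -0.01, -4.47, 1.39, 0, 0, 0], [0, -0.02, -4.91, 1.31, 0, 0, 0], [0, -0.02, -5.33, 1.2, 0, 0, 0], [0, -0.02, -5.75, 1.06, 0, 0, 0], [0, -0.02, -6.15, 0.88, 0, 0, 0], [0, -0.02, -6.54, 0.67, 0, 0, 0], [0, -0.02, -6.9, 0.43, 0, 0, 0], [0, -0.02, -7.25, 0.16, 0, 0, 0], [0, -0.02, -7.58, -0.14, 0, 0, 0], [0, -0.02, -7.88, -0.46, 0, 0, 0], 
delta [0.01, -0.07, 0.07] [-0.0, -0.1, -0.2] F [-5.1 -0.3  4.4] t 18.12 w 0.0259 pos [ 0.5709 -0.2726  0.1091]
```

View pics/s18.png

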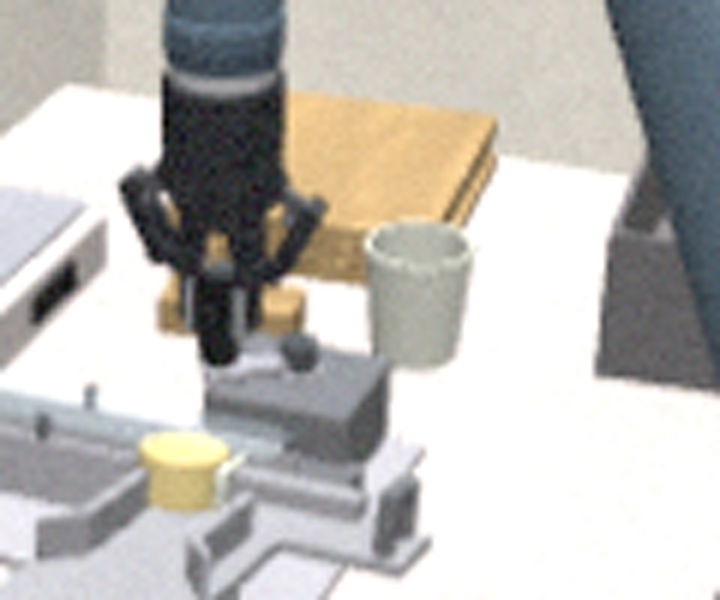

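```bash
python3 -c "
from circ import *
crop('top',320,150,420,255,'t18',7)"; python3 -c "
import cv2;im=cv2.imread('pics/t18.png');print(im.shape)"
```

```text
(735, 700, 3)
```

View pics/t18.png

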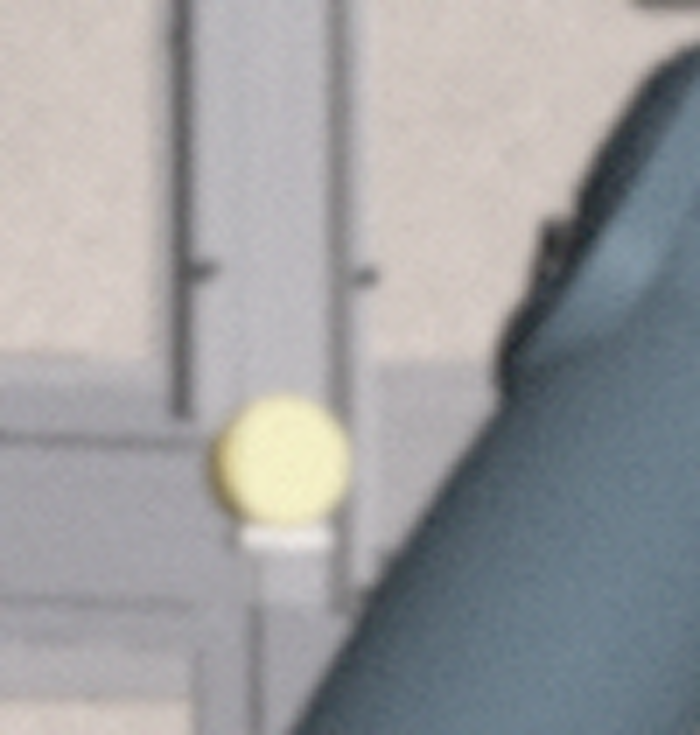

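>>> send_rows(
  deltas=[
    [[0,0,-0.34,0.28,0,0,0],[0,0,-0.69,0.54,0,0,0],[0,0,-1.07,0.77,0,0,0],[0,0,-1.46,0.96,0,0,0],[0,0,-1.87,1.13,0,0,0],[0,0,-2.29,1.26,0,0,0],[0,0,-2.72,1.35,0,0,0],[0,0,-3.16,1.42,0,0,0],[0,0,-3.6,1.44,0,0,0],[0,0,-4.04,1.43,0,0,0],[0,0,-4.47,1.39,0,0,0],[0,0,-4.91,1.31,0,0,0],[0,0,-5.33,1.2,0,0,0],[0,0,-5.75,1.06,0,0,0],[0,0,-6.15,0.88,0,0,0],[0,0,-6.54,0.67,0,0,0],[0,0,-6.9,0.43,0,0,0],[0,0,-7.25,0.16,0,0,0],[0,0,-7.58,-0.14,0,0,0],[0,0,-7.88,-0.46,0,0,0]],
  ],
)

```text
time: 19.83
ee_pos: [0.5694, -0.3493, 0.1091]
tcp_rot: [0.001, 0.705, 0.003, 0.709]
wrist_force: [3.8, 5.2, 0.6]
width: 0.0256
```

```bash
python3 -c "
from circ import *
circ((.531,-.3105),4.0,5.6,20)
plan((.531-.055*np.cos(4),-.3105+.055*np.sin(4),.109))"
```

```text
[0, -0.0, -0.27, -0.34, 0, 0, 0], [0, -0.01, -0.52, -0.71, 0, 0, 0], [0, -0.01, -0.73, -1.09, 0, 0, 0], [0, -0.01, -0.92, -1.49, 0, 0, 0], [0, -0.02, -1.07, -1.91, 0, 0, 0], [0, -0.02, -1.18, -2.33, 0, 0, 0], [0, -0.02, -1.27, -2.76, 0, 0, 0], [0, -0.02, -1.32, -3.2, 0, 0, 0], [0, -0.03, -1.33, -3.64, 0, 0, 0], [0, -0.03, -1.31, -4.08, 0, 0, 0], [0, -0.03, -1.25, -4.52, 0, 0, 0], [0, -0.03, -1.16, -4.95, 0, 0, 0], [0, -0.03, -1.03, -5.37, 0, 0, 0], [0, -0.03, -0.87, -5.78, 0, 0, 0], [0, -0.04, -0.68, -6.17, 0, 0, 0], [0, -0.04, -0.46, -6.55, 0, 0, 0], [0, -0.04, -0.21, -6.91, 0, 0, 0], [0, -0.04, 0.07, -7.25, 0, 0, 0], [0, -0.04, 0.38, -7.57, 0, 0, 0], [0, -0.04, 0.71, -7.86, 0, 0, 0], 
delta [0.01, -0.28, -0.24] [0.1, 0.3, -0.3] F [3.8 5.2 0.6] t 19.83 w 0.0256 pos [ 0.5694 -0.3493  0.1091]
```

>>> send_rows(
  deltas=[
    [[0,0,-0.27,-0.34,0,0,0],[0,0,-0.52,-0.71,0,0,0],[0,0,-0.73,-1.09,0,0,0],[0,0,-0.92,-1.49,0,0,0],[0,0,-1.07,-1.91,0,0,0],[0,0,-1.18,-2.33,0,0,0],[0,0,-1.27,-2.76,0,0,0],[0,0,-1.32,-3.2,0,0,0],[0,0,-1.33,-3.64,0,0,0],[0,0,-1.31,-4.08,0,0,0],[0,0,-1.25,-4.52,0,0,0],[0,0,-1.16,-4.95,0,0,0],[0,0,-1.03,-5.37,0,0,0],[0,0,-0.87,-5.78,0,0,0],[0,0,-0.68,-6.17,0,0,0],[0,0,-0.46,-6.55,0,0,0],[0,0,-0.21,-6.91,0,0,0],[0,0,0.07,-7.25,0,0,0],[0,0,0.38,-7.57,0,0,0],[0,0,0.71,-7.86,0,0,0]],
  ],
)

```text
time: 21.5
ee_pos: [0.4902, -0.3474, 0.1092]
tcp_rot: [-0.001, 0.706, -0.002, 0.708]
wrist_force: [1.3, -7.8, -4.3]
width: 0.0257
```

```bash
python3 -c "
from circ import *
circ((.531,-.3105),5.6,6.42,10)
p=r.state()['ee_pos'];print(p,2*np.pi-np.arctan2(-(p[1]+.3105),-(p[0]-.531)),np.hypot(p[0]-.531,p[1]+.3105))"
```

```text
[0, -0.0, 0.36, -0.27, 0, 0, 0], [0, -0.0, 0.74, -0.51, 0, 0, 0], [0, -0.01, 1.14, -0.72, 0, 0, 0], [0, -0.01, 1.56, -0.89, 0, 0, 0], [0, -0.01, 1.99, -1.03, 0, 0, 0], [0, -0.01, 2.43, -1.14, 0, 0, 0], [0, -0.01, 2.87, -1.2, 0, 0, 0], [0, -0.02, 3.32, -1.23, 0, 0, 0], [0, -0.02, 3.77, -1.23, 0, 0, 0], [0, -0.02, 4.22, -1.19, 0, 0, 0], 
[ 0.4901757  -0.34737921  0.1092094 ] 5.548514567439016 0.055015449309217264
```

>>> send_rows(
  deltas=[
    [[0,0,0.36,-0.27,0,0,0],[0,0,0.74,-0.51,0,0,0],[0,0,1.14,-0.72,0,0,0],[0,0,1.56,-0.89,0,0,0],[0,0,1.99,-1.03,0,0,0],[0,0,2.43,-1.14,0,0,0],[0,0,2.87,-1.2,0,0,0],[0,0,3.32,-1.23,0,0,0],[0,0,3.77,-1.23,0,0,0],[0,0,4.22,-1.19,0,0,0],[0,0,4.3,-1.18,0,0,0],[0,0,4.3,-1.18,0,0,0],[0,0,4.3,-1.18,0,0,0]],
  ],
)

```text
time: 22.58
ee_pos: [0.4759, -0.3065, 0.1092]
tcp_rot: [-0.002, 0.708, -0.004, 0.706]
wrist_force: [-5.4, -14.3, -3.7]
width: 0.0257
```

```bash
python3 -c "
from circ import *
p=r.state();print(p['wrist_force']);p=p['ee_pos'];print(p,2*np.pi-np.arctan2(-(p[1]+.3105),-(p[0]-.531)),np.hypot(p[0]-.531,p[1]+.3105))
crop('top',320,130,420,255,'t19',6)
crop('side',280,120,440,240,'s19',5)"
```

```text
[ -5.42298197 -14.26435257  -3.70553181]
[ 0.47589836 -0.30652188  0.10916956] 6.355256281728587 0.055245058791778066
```

View pics/t19.png

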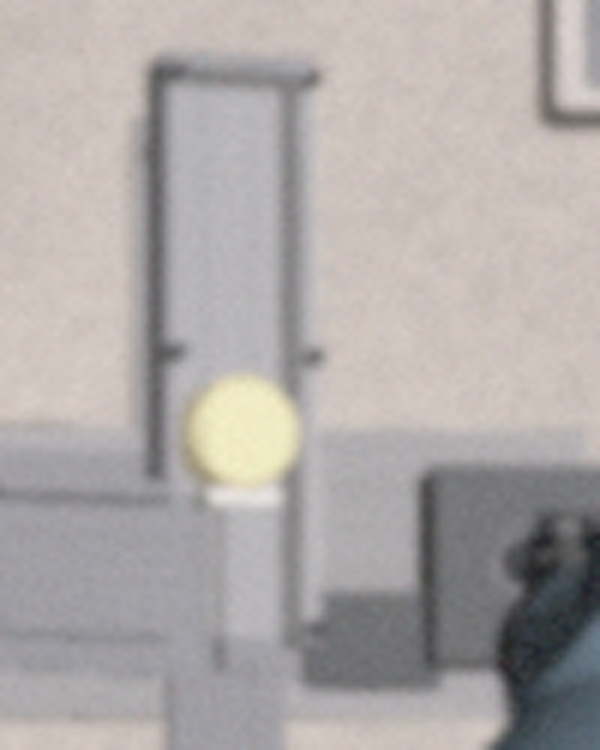

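View pics/s19.png

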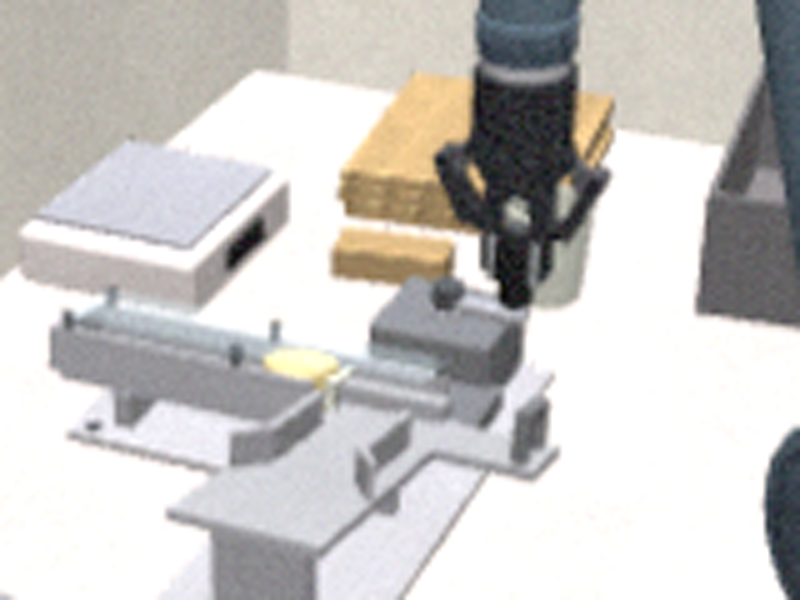

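>>> send_rows(
  deltas=[
    [[1,0,0,0,0,0,0],[1,0,0,0,0,0,0],[1,0,0,0,0,0,0],[1,0,0,0,0,0,0],[1,0,0,0,0,0,0],[1,-3,0,0,0,0,0],[1,-7,0,0,0,0,0],[1,-11,0,0,0,0,0],[1,-14,0,0,0,0,0],[1,-16,0,0,0,0,0],[1,-16,0,0,0,0,0]],
  ],
)

```text
time: 23.6
ee_pos: [0.4788, -0.3031, 0.2745]
tcp_rot: [-0.002, 0.704, -0.001, 0.71]
wrist_force: [0.2, -1.3, 0.1]
width: 0.0855
```

```bash
python3 - <<'E'
from plan import *
from scipy.optimize import least_squares
import cheese as ch
crop('side',280,120,440,240,'s20',5)
crop("side",220,240,400,340,"s20b",4)
plan((.556,.276,.15),45)
E
```

```text
delta [11.99, 57.79, 7.88] [-45.0, 0.1, 0.0] F [ 0.2 -0.3  0.2] t 23.7 w 0.085 pos [ 0.4772 -0.302   0.2695]
```

View pics/s20.png

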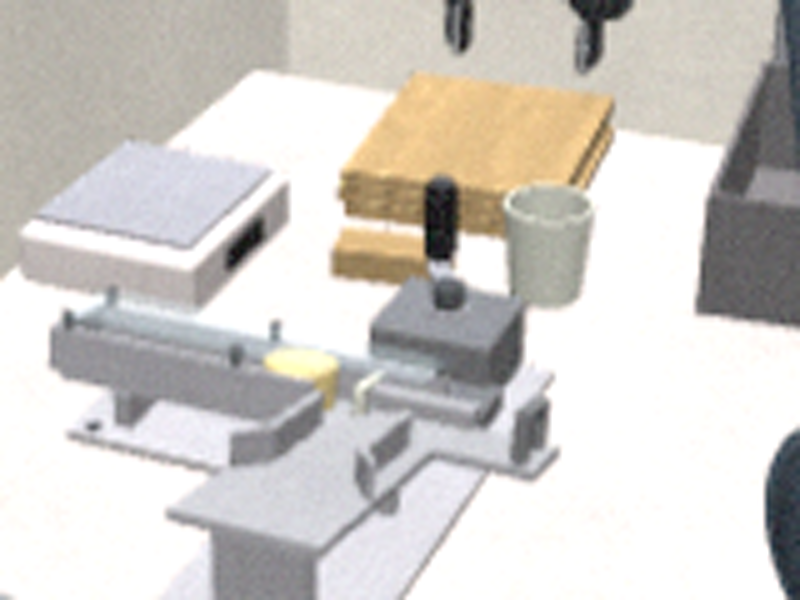

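View pics/s20b.png

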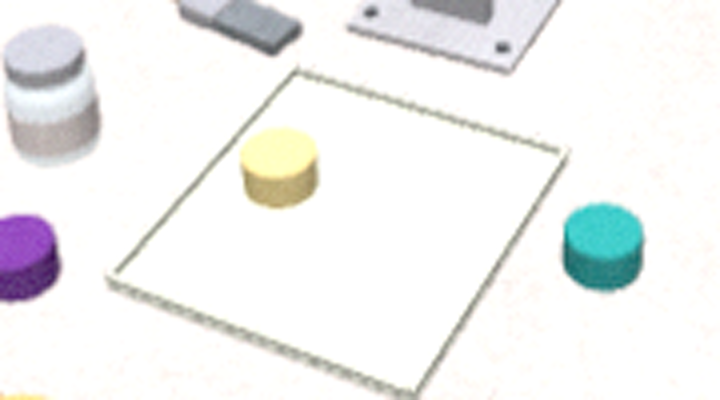

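>>> send_rows(
  deltas=[
    [[1,0,4,0.6,-5,0,0],[1,0,8,1.2,-10,0,0],[1,0,12,1.7,-15,0,0],[1,0,16,2.2,-20,0,0],[1,0,20,2.8,-25,0,0],[1,0,24,3.3,-30,0,0],[1,0,28,3.9,-35,0,0],[1,0,32,4.4,-40,0,0],[1,1,36,5,-45,0,0],[1,2,40,5.5,-45,0,0],[1,4,44,6,-45,0,0],[0.95,6,48,6.6,-45,0,0],[0.95,8,52,7.2,-45,0,0],[0.95,10,56,7.7,-45,0,0],[0.95,12,57.8,7.9,-45,0,0],[0.95,12,57.8,7.9,-45,0,0],[0.95,12,57.8,7.9,-45,0,0],[0.95,12,57.8,7.9,-45,0,0]],
  ],
)

```text
time: 25.2
ee_pos: [0.5543, 0.2758, 0.1483]
tcp_rot: [-0.27, 0.654, 0.271, 0.652]
wrist_force: [-0.1, -0.1, 0.1]
width: 0.0812
```

```bash
python3 - <<'E'
from plan import *
crop("side",220,140,400,340,"s21",3)
plan((.556,.276,.0085),45)
E
```

```text
delta [14.1, -0.05, 0.1] [-0.0, 0.0, -0.1] F [ 0.4 -0.1  0.6] t 25.25 w 0.0813 pos [0.5551 0.2755 0.1495]
```

View pics/s21.png

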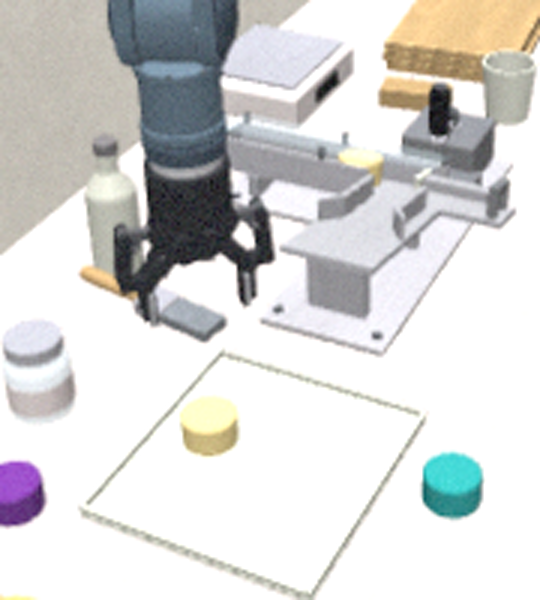

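>>> send_rows(
  deltas=[
    [[0.95,4,-0.05,0.1,0,0,0],[0.95,8,-0.05,0.1,0,0,0],[0.95,10.5,-0.05,0.1,0,0,0],[0.95,12.5,-0.05,0.1,0,0,0],[0.95,13.5,-0.05,0.1,0,0,0],[0.95,14.1,-0.05,0.1,0,0,0],[0.95,14.1,-0.05,0.1,0,0,0],[0,14.1,-0.05,0.1,0,0,0],[0,14.1,-0.05,0.1,0,0,0],[0,14.1,-0.05,0.1,0,0,0],[0,14.1,-0.05,0.1,0,0,0],[0,14.1,-0.05,0.1,0,0,0],[0,14.1,-0.05,0.1,0,0,0]],
  ],
  force=40,
)

```text
time: 26.33
ee_pos: [0.5583, 0.2774, 0.011]
tcp_rot: [-0.27, 0.652, 0.271, 0.655]
wrist_force: [-0.2, -1.7, 7.8]
width: 0.0551
```

```bash
python3 - <<'E'
from plan import *
crop("side",220,200,400,340,"s22",4)
E
```

```text
(no output)
```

View pics/s22.png

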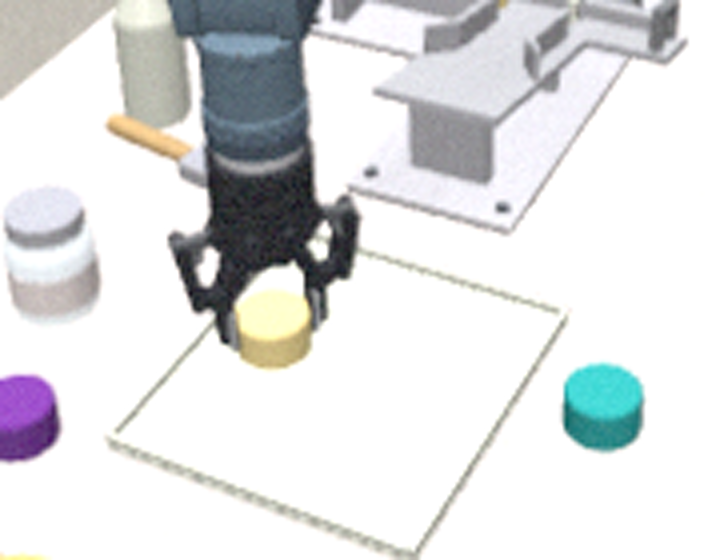

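>>> send_rows(
  deltas=[
    [[0,-2,0,0,0,0,0],[0,-6,0,0,0,0,0],[0,-10,0,0,0,0,0],[0,-13,0,0,0,0,0],[0,-13,0,0,0,0,0],[0,-13,0,0,0,0,0]],
  ],
)

```text
time: 26.88
ee_pos: [0.5587, 0.2777, 0.1419]
tcp_rot: [-0.27, 0.651, 0.271, 0.656]
wrist_force: [0.3, -0.2, -1.8]
width: 0.0549
```

```bash
sed -i 's/^C0=.*/C0=(.528,-.1640,.010)/' plan.py;python3 -c "
from plan import *
plan(C(0,182,40),0,12)
print(r.state()['ee_pos'],r.state()['q'].round(2))"
```

```text
delta [1.37, -16.93, -21.54] [44.9, -4.3, 11.3] F [ 0.3 -0.2 -1.8] t 26.88 w 0.0549 pos [0.5587 0.2777 0.1419]
[0.55868788 0.27766464 0.14190647] [0.36 0.51 0.05 1.11 0.   1.14]
```

>>> send_rows(
  deltas=[
    [[0,0,-2.2,-2.8,6,-0.5,1.4],[0,0,-4.4,-5.6,12,-1.1,2.8],[0,0,-6.6,-8.4,18,-1.6,4.2],[0,0,-8.8,-11.2,24,-2.2,5.6],[0,0,-11,-14,30,-2.7,7],[0,0,-13,-16.5,36,-3.3,9],[0,0.3,-15,-19,42,-4,10.5],[0,0.8,-16.9,-21.5,44.9,-4.3,11.3],[0,1.4,-16.9,-21.5,44.9,-4.3,11.3],[0,1.4,-16.9,-21.5,44.9,-4.3,11.3],[0,1.4,-16.9,-21.5,44.9,-4.3,11.3],[0,1.4,-16.9,-21.5,44.9,-4.3,11.3]],
  ],
)

```text
time: 27.88
ee_pos: [0.5235, 0.0064, 0.1238]
tcp_rot: [0.073, 0.706, 0.074, 0.701]
wrist_force: [0.1, 0.3, -1.3]
width: 0.0551
```

```bash
python3 -c "
from plan import *
crop('side',280,160,410,260,'s23',6)
plan(C(0,182,9),0,12)"
```

```text
delta [2.8, -0.02, 0.26] [0.0, -0.4, 0.1] F [ 0.4 -0.6 -1.7] t 27.93 w 0.0548 pos [0.5239 0.0066 0.1241]
```

View pics/s23.png

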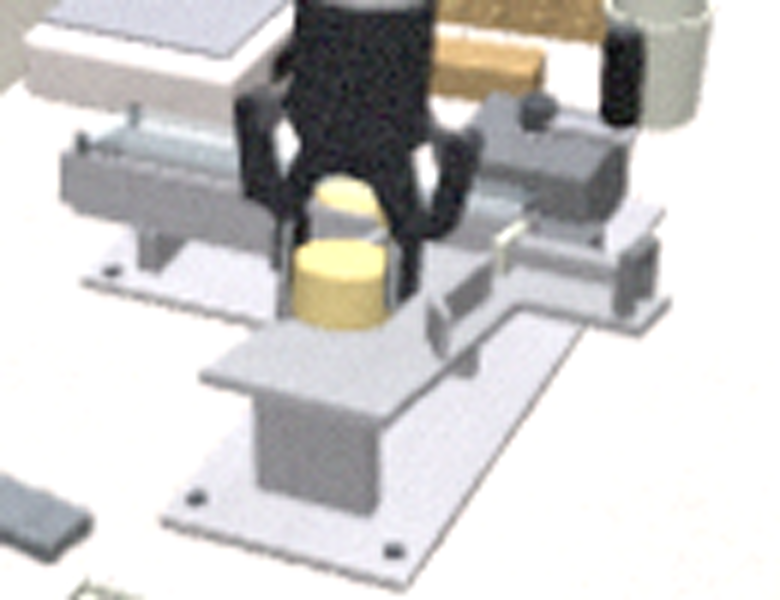

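>>> send_rows(
  deltas=[
    [[0,1.2,0,0.25,0,0,0],[0,2.0,0,0.25,0,0,0],[0,2.5,0,0.25,0,0,0],[0,2.7,0,0.25,0,0,0],[0,2.8,0,0.25,0,0,0],[0,2.8,0,0.25,0,0,0]],
  ],
)

```text
time: 28.43
ee_pos: [0.5262, 0.0113, 0.0968]
tcp_rot: [0.073, 0.706, 0.073, 0.701]
wrist_force: [0.0, -0.3, -0.7]
width: 0.0552
```

>>> send_rows(
  deltas=[
    [[0,0.1,0,0,0,0,0],[0,0.2,0,0,0,0,0],[0,0.2,0,0,0,0,0]],
  ],
)

```text
time: 28.68
ee_pos: [0.5265, 0.0113, 0.0951]
tcp_rot: [0.074, 0.705, 0.073, 0.701]
wrist_force: [-0.8, 0.3, -2.1]
width: 0.0551
```

>>> send_rows(
  deltas=[
    [[0,0.1,0,0,0,0,0],[0,0.2,0,0,0,0,0],[0,0.2,0,0,0,0,0]],
  ],
)

```text
time: 28.93
ee_pos: [0.5266, 0.0113, 0.0947]
tcp_rot: [0.073, 0.705, 0.072, 0.702]
wrist_force: [-5.1, -2.1, 10.4]
width: 0.0547
```

>>> send_rows(
  deltas=[
    [[1,0,0,0,0,0,0],[1,0,0,0,0,0,0],[1,0,0,0,0,0,0],[1,0,0,0,0,0,0],[1,0,0,0,0,0,0],[1,-2,0,0,0,0,0],[1,-5.5,0,0,0,0,0],[0,-6.5,4,0,0,0,0],[0,-6.5,6.5,0,0,0,0],[0,-6.5,6.5,0,0,0,0],[0,-6.5,6.5,0,0,0,0],[0,-6.5,6.5,0,0,0,0]],
  ],
)

```text
time: 29.93
ee_pos: [0.5264, 0.0618, 0.1694]
tcp_rot: [0.073, 0.706, 0.073, 0.701]
wrist_force: [0.7, -0.2, 0.0]
width: 0.0257
```

```bash
python3 -c "
from plan import *
crop('side',280,160,410,260,'s24',6)
plan(C(0,250,7),0,12)
plan(C(0,200,7),0,12)"
```

```text
delta [6.26, 0.48, -0.03] [-0.1, -0.4, 0.1] F [ 0.4 -0.3  0.4] t 29.98 w 0.0172 pos [0.5263 0.0616 0.1691]
delta [6.27, -4.52, 0.03] [-0.1, -0.4, 0.1] F [ 0.4 -0.3  0.4] t 29.98 w 0.0172 pos [0.5263 0.0616 0.1691]
```

View pics/s24.png

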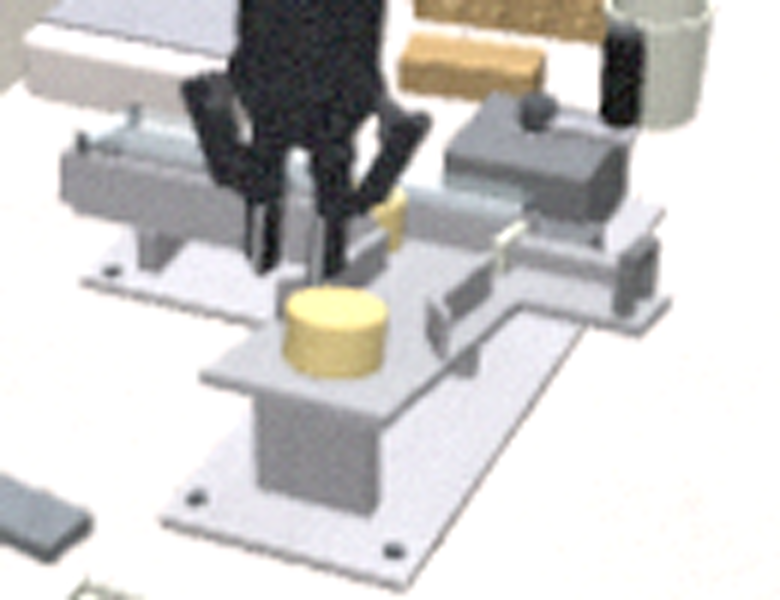

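>>> send_rows(
  deltas=[
    [[0,0,0.6,0,0,0,0],[0,2,0.6,0,0,0,0],[0,4.5,0.6,0,0,0,0],[0,5.8,0.6,0,0,0,0],[0,6.2,0.6,0,0,0,0],[0,6.2,0.6,0,0,0,0],[0,6.2,0,0,0,0,0],[0,6.2,-0.6,0,0,0,0],[0,6.2,-1.2,0,0,0,0],[0,6.2,-1.8,0,0,0,0],[0,6.2,-2.4,0,0,0,0],[0,6.2,-3,0,0,0,0],[0,6.2,-3.6,0,0,0,0],[0,6.2,-4.4,0,0,0,0],[0,6.2,-5.2,0,0,0,0],[0,6.2,-6,0,0,0,0]],
  ],
)

```text
time: 31.32
ee_pos: [0.5263, 0.0153, 0.0968]
tcp_rot: [0.073, 0.705, 0.073, 0.701]
wrist_force: [0.8, 0.2, 0.6]
width: 0.0001
```

```bash
python3 -c "
from plan import *
crop('side',280,160,410,260,'s25',6)
plan(C(0,80,7),0,12)"
```

```text
delta [0.17, -10.36, 0.12] [-0.2, -0.3, 0.2] F [ 0.1 -1.1  0.4] t 31.37 w -0.0 pos [0.5263 0.0139 0.0964]
```

View pics/s25.png

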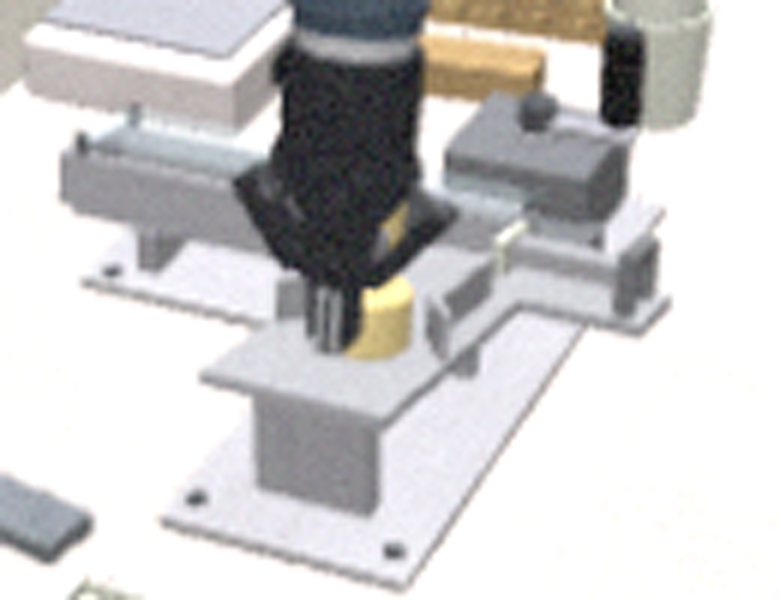

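>>> send_rows(
  deltas=[
    [[0,0.1,-0.8,0,0,0,0],[0,0.1,-1.6,0,0,0,0],[0,0.1,-2.4,0,0,0,0],[0,0.1,-3.2,0,0,0,0],[0,0.1,-4,0,0,0,0],[0,0.1,-4.8,0,0,0,0],[0,0.1,-5.6,0,0,0,0],[0,0.1,-6.4,0,0,0,0],[0,0.1,-7.2,0,0,0,0],[0,0.1,-8,0,0,0,0],[0,0.1,-8.8,0,0,0,0],[0,0.1,-9.6,0,0,0,0],[0,0.1,-10.4,0,0,0,0]],
  ],
)

```text
time: 32.45
ee_pos: [0.5262, -0.0863, 0.0744]
tcp_rot: [0.073, 0.705, 0.073, 0.701]
wrist_force: [1.2, 0.4, -0.6]
width: 0.0
```

```bash
python3 -c "
from plan import *
crop('side',280,160,410,260,'s26',6)
plan((.527,-.126,.0648),0,12)"
```

```text
delta [0.13, -3.94, 0.08] [-0.2, -0.3, 0.2] F [ 1.1 -2.2 -0.7] t 32.5 w -0.0002 pos [ 0.5263 -0.0877  0.0741]
```

View pics/s26.png

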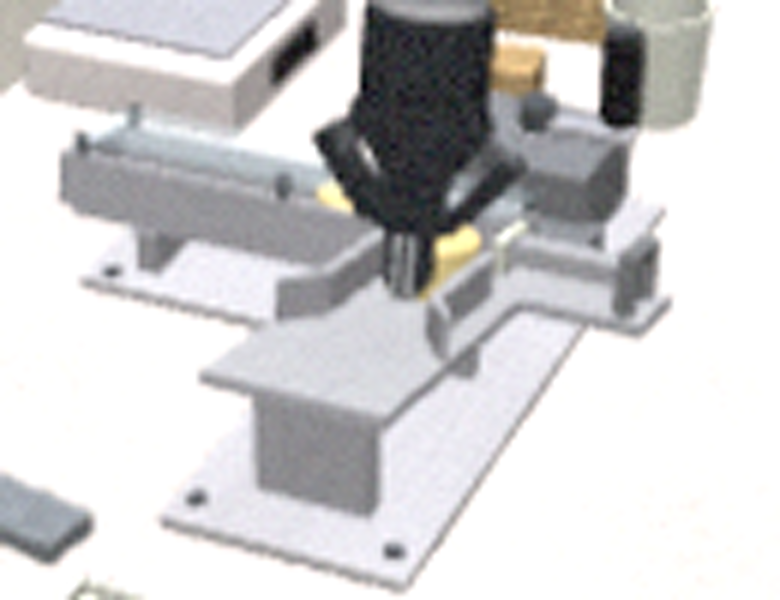

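>>> send_rows(
  deltas=[
    [[0,0.1,-0.6,0.05,0,0,0],[0,0.1,-1.2,0.05,0,0,0],[0,0.1,-1.8,0.05,0,0,0],[0,0.1,-2.4,0.05,0,0,0],[0,0.1,-2.9,0.05,0,0,0],[0,0.1,-3.4,0.05,0,0,0],[0,0.1,-3.8,0.05,0,0,0],[0,0.1,-3.9,0.05,0,0,0],[0,0.1,-3.9,0.05,0,0,0]],
  ],
)

```text
time: 33.25
ee_pos: [0.5266, -0.1238, 0.0655]
tcp_rot: [0.074, 0.705, 0.073, 0.701]
wrist_force: [-0.7, 0.2, 0.3]
width: -0.0
```

>>> send_rows(
  deltas=[
    [[0,0,-0.1,0,0,0,0],[0,0,-0.2,0,0,0,0],[0,0,-0.3,0,0,0,0],[0,0,-0.35,0,0,0,0],[0,0,-0.4,0,0,0,0],[0,0,-0.4,0,0,0,0]],
  ],
)

```text
time: 33.75
ee_pos: [0.5266, -0.1274, 0.0648]
tcp_rot: [0.073, 0.705, 0.073, 0.701]
wrist_force: [0.4, 0.5, 0.9]
width: -0.0001
```

>>> send_rows(
  deltas=[
    [[0,0,-0.1,0,0,0,0],[0,0,-0.2,0,0,0,0],[0,0,-0.25,0,0,0,0],[0,0,-0.25,0,0,0,0]],
  ],
)

```text
time: 34.08
ee_pos: [0.5266, -0.1286, 0.0645]
tcp_rot: [0.074, 0.705, 0.074, 0.701]
wrist_force: [-1.2, 5.2, 3.9]
width: 0.0
```

Contact with the stop at the same place as before. Retract and check.

>>> send_rows(
  deltas=[
    [[0,0,1,0,0,0,0],[0,0,3,0,0,0,0],[0,-4,4,0,0,0,0],[0,-8,4,0,0,0,0],[1,-11,7,0,0,0,0],[1,-12,11,0,0,0,0],[1,-12,15,0,0,0,0],[1,-12,15,0,0,0,0],[1,-12,15,0,0,0,0]],
  ],
)

```text
time: 34.83
ee_pos: [0.5278, -0.0062, 0.2135]
tcp_rot: [0.071, 0.705, 0.074, 0.702]
wrist_force: [0.0, -0.5, -0.8]
width: 0.0604
```

```bash
python3 -c "
from plan import *
crop('top',320,150,420,255,'t27',7)
crop('side',310,150,400,235,'s27',7)
plan((.4755,-.3105,.25),0)"
```

```text
delta [-9.87, -28.84, -5.2] [-0.0, -0.4, -11.8] F [ 0.8 -0.3  0.3] t 34.93 w 0.0746 pos [ 0.5273 -0.008   0.2121]
```

View pics/t27.png

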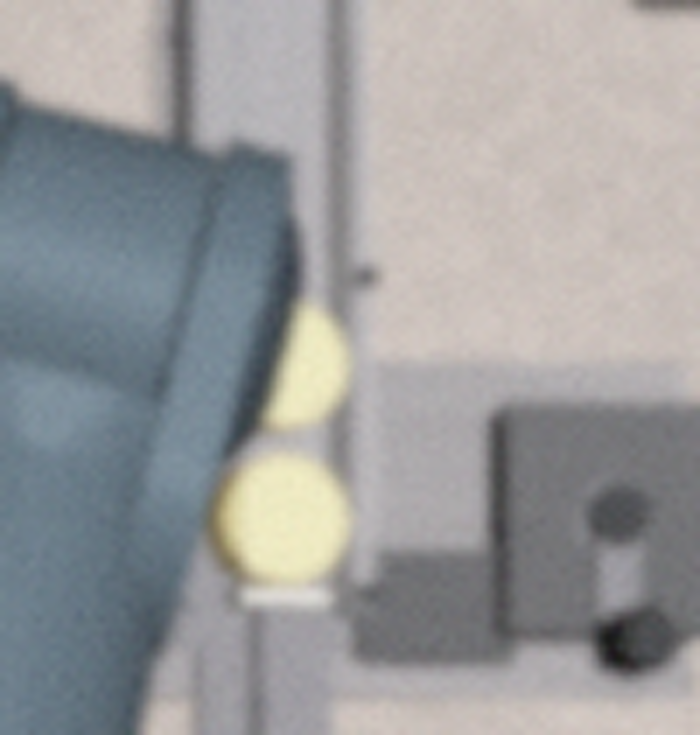

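View pics/s27.png

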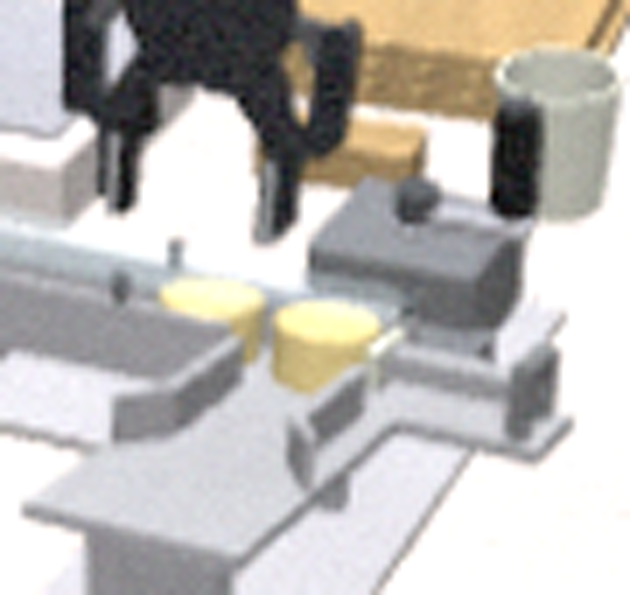

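>>> send_rows(
  deltas=[
    [[1,-4,-1,0,0,0,-2],[1,-7,-4,-0.5,0,0,-4],[1,-9.9,-8,-1,0,0,-6],[1,-9.9,-12,-2,0,0,-8],[1,-9.9,-16,-3,0,-0.2,-10],[1,-9.9,-20,-4,0,-0.4,-11.8],[1,-9.9,-24,-5.2,0,-0.4,-11.8],[1,-9.9,-27,-5.2,0,-0.4,-11.8],[1,-9.9,-28.8,-5.2,0,-0.4,-11.8],[1,-9.9,-28.8,-5.2,0,-0.4,-11.8],[1,-9.9,-28.8,-5.2,0,-0.4,-11.8],[1,-9.9,-28.8,-5.2,0,-0.4,-11.8]],
  ],
)

```text
time: 35.93
ee_pos: [0.4755, -0.3094, 0.2502]
tcp_rot: [0.001, 0.707, 0.0, 0.707]
wrist_force: [-0.1, 0.5, -0.3]
width: 0.0855
```

```bash
python3 -c "
from plan import *
plan((.4755,-.3105,.109),0)"
```

```text
delta [14.12, -0.15, -0.0] [-0.1, 0.0, -0.1] F [-0.1  0.5 -0.3] t 35.93 w 0.0855 pos [ 0.4755 -0.3094  0.2502]
```

>>> send_rows(
  deltas=[
    [[1,3,-0.1,0,0,0,0],[1,6,-0.1,0,0,0,0],[1,9,-0.1,0,0,0,0],[1,12,-0.1,0,0,0,0],[1,13.5,-0.1,0,0,0,0],[1,14.1,-0.1,0,0,0,0],[1,14.1,-0.1,0,0,0,0],[0,14.1,-0.1,0,0,0,0],[0,14.1,-0.1,0,0,0,0],[0,14.1,-0.1,0,0,0,0],[0,14.1,-0.1,0,0,0,0],[0,14.1,-0.1,0,0,0,0],[0,14.1,-0.1,0,0,0,0],[0,14.1,-0.1,0,0,0,0]],
  ],
  force=50,
)

```text
time: 37.1
ee_pos: [0.4757, -0.3113, 0.1107]
tcp_rot: [0.0, 0.707, -0.001, 0.708]
wrist_force: [-3.0, 0.3, 5.2]
width: 0.0256
```

```bash
python3 -c "
from plan import *
plan((.4755,-.3105,.109),0)"
```

```text
delta [0.17, 0.08, -0.02] [-0.1, 0.1, 0.0] F [-3.   0.3  5.2] t 37.1 w 0.0256 pos [ 0.4757 -0.3113  0.1107]
```

>>> send_rows(
  deltas=[
    [[0,0,0.44,0.0,0,0,0],[0,0,0.88,0.05,0,0,0],[0,0,1.31,0.14,0,0,0],[0,0,1.73,0.26,0,0,0],[0,0,2.14,0.41,0,0,0],[0,0,2.54,0.6,0,0,0],[0,0,2.92,0.82,0,0,0],[0,0,3.29,1.06,0,0,0],[0,0,3.63,1.34,0,0,0],[0,0,3.95,1.64,0,0,0],[0,0,4.24,1.97,0,0,0],[0,0,4.51,2.32,0,0,0],[0,0,4.75,2.69,0,0,0],[0,0,4.96,3.08,0,0,0],[0,0,5.13,3.48,0,0,0],[0,0,5.27,3.9,0,0,0],[0,0,5.38,4.32,0,0,0],[0,0,5.46,4.75,0,0,0],[0,0,5.5,5.19,0,0,0],[0,0,5.51,5.63,0,0,0]],
  ],
)

```text
time: 38.77
ee_pos: [0.5313, -0.2556, 0.1107]
tcp_rot: [0.001, 0.707, -0.0, 0.707]
wrist_force: [-4.8, -0.8, 7.3]
width: 0.0255
```

```bash
python3 -c "
from circ import *
crop('top',320,150,420,255,'t28',7)
circ((.531,-.3105),1.6,3.2,20)
p=r.state();print(p['wrist_force']);p=p['ee_pos'];print(p,np.arctan2((p[1]+.3105),-(p[0]-.531)),np.hypot(p[0]-.531,p[1]+.3105))"
```

```text
[0, 0.0, -0.03, 0.44, 0, 0, 0], [0, 0.0, -0.09, 0.87, 0, 0, 0], [0, 0.0, -0.19, 1.3, 0, 0, 0], [0, 0.0, -0.33, 1.72, 0, 0, 0], [0, 0.0, -0.49, 2.13, 0, 0, 0], [0, 0.0, -0.69, 2.52, 0, 0, 0], [0, 0.0, -0.92, 2.9, 0, 0, 0], [0, 0.0, -1.18, 3.25, 0, 0, 0], [0, 0.0, -1.47, 3.59, 0, 0, 0], [0, 0.0, -1.78, 3.9, 0, 0, 0], [0, 0.0, -2.11, 4.18, 0, 0, 0], [0, 0.0, -2.47, 4.44, 0, 0, 0], [0, 0.0, -2.85, 4.67, 0, 0, 0], [0, 0.0, -3.24, 4.86, 0, 0, 0], [0, 0.0, -3.65, 5.03, 0, 0, 0], [0, 0.0, -4.07, 5.16, 0, 0, 0], [0, 0.0, -4.5, 5.25, 0, 0, 0], [0, 0.0, -4.93, 5.32, 0, 0, 0], [0, 0.0, -5.37, 5.34, 0, 0, 0], [0, 0.0, -5.81, 5.34, 0, 0, 0], 
[-2.90957926  0.20527734  6.89633324]
[ 0.53236848 -0.25570591  0.11070016] 1.5957660375522567 0.05481117122780512
```

View pics/t28.png

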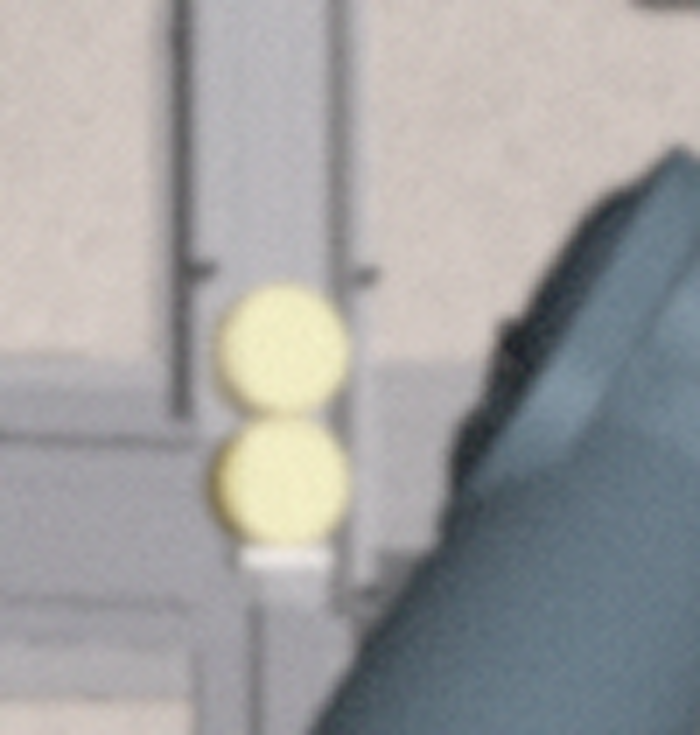

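Both cheeses move along cleanly. Continue.

>>> send_rows(
  deltas=[
    [[0,0,-0.03,0.44,0,0,0],[0,0,-0.09,0.87,0,0,0],[0,0,-0.19,1.3,0,0,0],[0,0,-0.33,1.72,0,0,0],[0,0,-0.49,2.13,0,0,0],[0,0,-0.69,2.52,0,0,0],[0,0,-0.92,2.9,0,0,0],[0,0,-1.18,3.25,0,0,0],[0,0,-1.47,3.59,0,0,0],[0,0,-1.78,3.9,0,0,0],[0,0,-2.11,4.18,0,0,0],[0,0,-2.47,4.44,0,0,0],[0,0,-2.85,4.67,0,0,0],[0,0,-3.24,4.86,0,0,0],[0,0,-3.65,5.03,0,0,0],[0,0,-4.07,5.16,0,0,0],[0,0,-4.5,5.25,0,0,0],[0,0,-4.93,5.32,0,0,0],[0,0,-5.37,5.34,0,0,0],[0,0,-5.81,5.34,0,0,0]],
  ],
)

```text
time: 40.48
ee_pos: [0.5857, -0.3116, 0.1107]
tcp_rot: [0.002, 0.706, 0.002, 0.708]
wrist_force: [-2.1, 6.7, 8.3]
width: 0.0254
```

```bash
python3 -c "
from circ import *
circ((.531,-.3105),3.2,4.8,20)
p=r.state();print(p['wrist_force']);p=p['ee_pos'];print(p,np.arctan2((p[1]+.3105),-(p[0]-.531))%(2*np.pi),np.hypot(p[0]-.531,p[1]+.3105))"
```

```text
[0, -0.0, -0.44, -0.04, 0, 0, 0], [0, -0.0, -0.87, -0.12, 0, 0, 0], [0, -0.01, -1.3, -0.23, 0, 0, 0], [0, -0.01, -1.71, -0.38, 0, 0, 0], [0, -0.01, -2.11, -0.56, 0, 0, 0], [0, -0.01, -2.5, -0.77, 0, 0, 0], [0, -0.02, -2.87, -1.01, 0, 0, 0], [0, -0.02, -3.22, -1.28, 0, 0, 0], [0, -0.02, -3.54, -1.57, 0, 0, 0], [0, -0.02, -3.84, -1.9, 0, 0, 0], [0, -0.03, -4.11, -2.24, 0, 0, 0], [0, -0.03, -4.36, -2.61, 0, 0, 0], [0, -0.03, -4.58, -2.99, 0, 0, 0], [0, -0.03, -4.76, -3.39, 0, 0, 0], [0, -0.03, -4.91, -3.8, 0, 0, 0], [0, -0.03, -5.03, -4.22, 0, 0, 0], [0, -0.03, -5.11, -4.66, 0, 0, 0], [0, -0.04, -5.16, -5.09, 0, 0, 0], [0, -0.04, -5.18, -5.53, 0, 0, 0], [0, -0.04, -5.16, -5.97, 0, 0, 0], 
[-2.11904943  6.72506623  8.30895584]
[ 0.58574332 -0.31161088  0.11069538] 3.1618823528195046 0.054754593043003445
```

>>> send_rows(
  deltas=[
    [[0,0,-0.44,-0.04,0,0,0],[0,0,-0.87,-0.12,0,0,0],[0,0,-1.3,-0.23,0,0,0],[0,0,-1.71,-0.38,0,0,0],[0,0,-2.11,-0.56,0,0,0],[0,0,-2.5,-0.77,0,0,0],[0,0,-2.87,-1.01,0,0,0],[0,0,-3.22,-1.28,0,0,0],[0,0,-3.54,-1.57,0,0,0],[0,0,-3.84,-1.9,0,0,0],[0,0,-4.11,-2.24,0,0,0],[0,0,-4.36,-2.61,0,0,0],[0,0,-4.58,-2.99,0,0,0],[0,0,-4.76,-3.39,0,0,0],[0,0,-4.91,-3.8,0,0,0],[0,0,-5.03,-4.22,0,0,0],[0,0,-5.11,-4.66,0,0,0],[0,0,-5.16,-5.09,0,0,0],[0,0,-5.18,-5.53,0,0,0],[0,0,-5.16,-5.97,0,0,0]],
  ],
)

```text
time: 42.15
ee_pos: [0.5291, -0.3657, 0.1108]
tcp_rot: [0.0, 0.704, 0.0, 0.71]
wrist_force: [6.6, 0.0, 0.4]
width: 0.0257
```

```bash
python3 -c "
from circ import *
circ((.531,-.3105),4.8,6.4,20)
p=r.state();print(p['wrist_force']);p=p['ee_pos'];print(p,np.arctan2((p[1]+.3105),-(p[0]-.531))%(2*np.pi),np.hypot(p[0]-.531,p[1]+.3105))"
```

```text
[0, -0.0, 0.06, -0.44, 0, 0, 0], [0, -0.01, 0.15, -0.87, 0, 0, 0], [0, -0.01, 0.27, -1.29, 0, 0, 0], [0, -0.01, 0.43, -1.7, 0, 0, 0], [0, -0.02, 0.62, -2.1, 0, 0, 0], [0, -0.02, 0.84, -2.48, 0, 0, 0], [0, -0.02, 1.09, -2.84, 0, 0, 0], [0, -0.03, 1.37, -3.18, 0, 0, 0], [0, -0.03, 1.68, -3.49, 0, 0, 0], [0, -0.03, 2.01, -3.78, 0, 0, 0], [0, -0.03, 2.36, -4.05, 0, 0, 0], [0, -0.03, 2.73, -4.28, 0, 0, 0], [0, -0.04, 3.12, -4.49, 0, 0, 0], [0, -0.04, 3.53, -4.66, 0, 0, 0], [0, -0.04, 3.94, -4.8, 0, 0, 0], [0, -0.04, 4.37, -4.91, 0, 0, 0], [0, -0.04, 4.8, -4.98, 0, 0, 0], [0, -0.04, 5.24, -5.01, 0, 0, 0], [0, -0.04, 5.68, -5.01, 0, 0, 0], [0, -0.04, 6.12, -4.98, 0, 0, 0], 
[6.62496231 0.03744392 0.35468729]
[ 0.52908426 -0.36565038  0.11078345] 4.747111728017036 0.05518363916117243
```

>>> send_rows(
  deltas=[
    [[0,0,0.06,-0.44,0,0,0],[0,0,0.15,-0.87,0,0,0],[0,0,0.27,-1.29,0,0,0],[0,0,0.43,-1.7,0,0,0],[0,0,0.62,-2.1,0,0,0],[0,0,0.84,-2.48,0,0,0],[0,0,1.09,-2.84,0,0,0],[0,0,1.37,-3.18,0,0,0],[0,0,1.68,-3.49,0,0,0],[0,0,2.01,-3.78,0,0,0],[0,0,2.36,-4.05,0,0,0],[0,0,2.73,-4.28,0,0,0],[0,0,3.12,-4.49,0,0,0],[0,0,3.53,-4.66,0,0,0],[0,0,3.94,-4.8,0,0,0],[0,0,4.37,-4.91,0,0,0],[0,0,4.8,-4.98,0,0,0],[0,0,5.24,-5.01,0,0,0],[0,0,5.68,-5.01,0,0,0],[0,0,6.12,-4.98,0,0,0]],
  ],
)

```text
time: 43.82
ee_pos: [0.4759, -0.3072, 0.1108]
tcp_rot: [-0.001, 0.707, -0.003, 0.707]
wrist_force: [-3.2, -8.1, 3.2]
width: 0.0256
```

>>> send_rows(
  deltas=[
    [[0,0,0.1,0,0,0,0],[0,0,0.2,0,0,0,0],[0,0,0.2,0,0,0,0],[0,0,0.2,0,0,0,0]],
  ],
)

```text
time: 44.15
ee_pos: [0.4759, -0.307, 0.1108]
tcp_rot: [-0.002, 0.707, -0.004, 0.707]
wrist_force: [-3.6, -12.0, -0.8]
width: 0.0256
```

```bash
python3 -c "
from circ import *
p=r.state();print(p['wrist_force']);p=p['ee_pos'];print(p,2*np.pi+np.arctan2((p[1]+.3105),-(p[0]-.531)),np.hypot(p[0]-.531,p[1]+.3105))
crop('top',320,130,420,255,'t29',6)"
```

```text
[ -3.55262341 -12.04316069  -0.81579894]
[ 0.4759077  -0.3069883   0.11081233] 6.346841260997578 0.055204105348175096
```

View pics/t29.png

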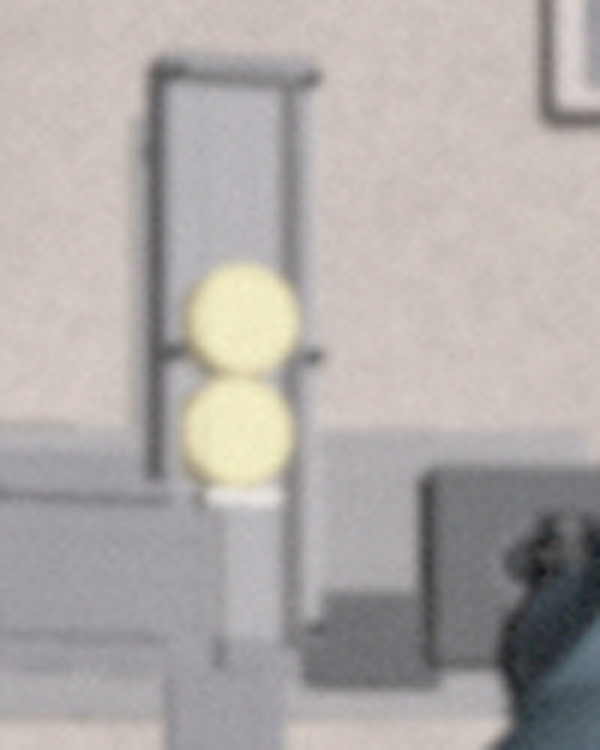

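At the stop; force against the end shows no more travel. Release, rise, and wait for the crank to run home.

>>> send_rows(
  deltas=[
    [[1,0,0,0,0,0,0],[1,0,0,0,0,0,0],[1,0,0,0,0,0,0],[1,0,0,0,0,0,0],[1,0,0,0,0,0,0],[1,-3,0,0,0,0,0],[1,-7,0,0,0,0,0],[1,-11,0,0,0,0,0],[1,-14,0,0,0,0,0],[1,-16,0,0,0,0,0],[1,-16,0,0,0,0,0]],
  ],
)

```text
time: 45.12
ee_pos: [0.478, -0.3036, 0.275]
tcp_rot: [-0.001, 0.704, -0.002, 0.71]
wrist_force: [0.7, -0.2, 0.6]
width: 0.0854
```

>>> send_rows(
  deltas=[
    [[1,0,-2,-4,0,0,0],[1,0,-4,-6,0,0,0],[1,0,-6,-6,0,0,0],[1,0,-8,-6,0,0,0],[1,0,-8,-6,0,0,0],[1,0,-8,-6,0,0,0],[1,0,-8,-6,0,0,0],[1,0,-8,-6,0,0,0],[1,0,-8,-6,0,0,0],[1,0,-8,-6,0,0,0],[1,0,-8,-6,0,0,0],[1,0,-8,-6,0,0,0],[1,0,-8,-6,0,0,0],[1,0,-8,-6,0,0,0],[1,0,-8,-6,0,0,0],[1,0,-8,-6,0,0,0],[1,0,-8,-6,0,0,0],[1,0,-8,-6,0,0,0],[1,0,-8,-6,0,0,0],[1,0,-8,-6,0,0,0]],
  ],
)

```text
time: 46.78
ee_pos: [0.4158, -0.3823, 0.2693]
tcp_rot: [0.001, 0.707, 0.0, 0.707]
wrist_force: [-0.4, 0.1, -0.5]
width: 0.0859
```

>>> send_rows(
  deltas=[
    [[1,0,0,0,0,0,0],[1,0,0,0,0,0,0],[1,0,0,0,0,0,0],[1,0,0,0,0,0,0],[1,0,0,0,0,0,0],[1,0,0,0,0,0,0],[1,0,0,0,0,0,0],[1,0,0,0,0,0,0],[1,0,0,0,0,0,0],[1,0,0,0,0,0,0],[1,0,0,0,0,0,0],[1,0,0,0,0,0,0],[1,0,0,0,0,0,0],[1,0,0,0,0,0,0],[1,0,0,0,0,0,0],[1,0,0,0,0,0,0],[1,0,0,0,0,0,0],[1,0,0,0,0,0,0],[1,0,0,0,0,0,0],[1,0,0,0,0,0,0]],
  ],
)

```text
time: 48.45
ee_pos: [0.4158, -0.3823, 0.2693]
tcp_rot: [0.001, 0.707, 0.0, 0.707]
wrist_force: [-0.7, 0.2, 0.1]
width: 0.0853
```

```bash
python3 -c "
from plan import *
print(r.state()['time'])
crop('top',150,100,500,300,'t30',2.2)
crop('side',180,110,440,340,'s30',2.6)"
```

```text
48.45
```

View pics/t30.png

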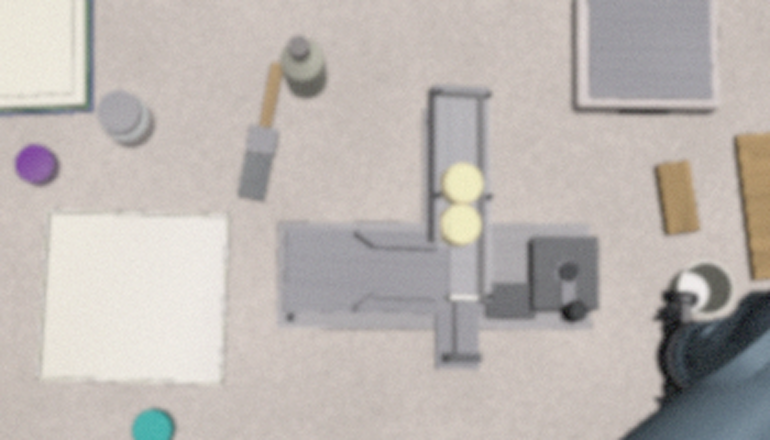

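View pics/s30.png

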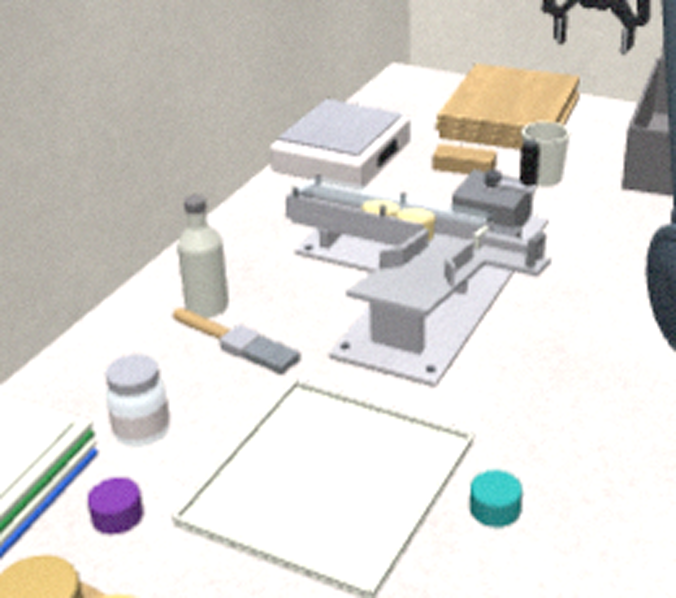

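>>> send_rows(
  deltas=[
    [[1,0,0,0,0,0,0],[1,0,0,0,0,0,0],[1,0,0,0,0,0,0],[1,0,0,0,0,0,0],[1,0,0,0,0,0,0],[1,0,0,0,0,0,0],[1,0,0,0,0,0,0],[1,0,0,0,0,0,0],[1,0,0,0,0,0,0],[1,0,0,0,0,0,0],[1,0,0,0,0,0,0],[1,0,0,0,0,0,0],[1,0,0,0,0,0,0],[1,0,0,0,0,0,0],[1,0,0,0,0,0,0]],
  ],
)

```text
time: 49.8
ee_pos: [0.4158, -0.3822, 0.2693]
tcp_rot: [0.001, 0.707, 0.0, 0.707]
wrist_force: [0.4, 0.3, 0.4]
width: 0.0853
```

```bash
python3 -c "
from plan import *
import numpy as np
crop('top',320,130,430,255,'t31',6)
print(r.hand_in(), r.state()['time'])"
```

```text
the job is handed in; nothing more can be done
the job is handed in; nothing more can be done
```

View pics/t31.png

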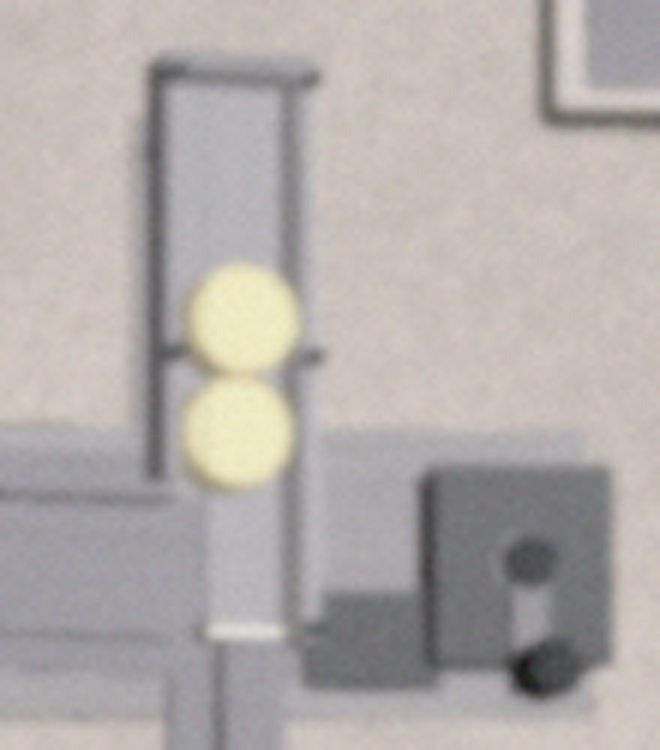

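There were two small cheeses on the tray, and both now lie flat in the covered out-track. I handed the job in at about 50 s.

- **Method:** Each cheese was laid flat on the upper end of the chute and pushed down with the shut fingers to the stop. It then went across with one full clockwise turn of the crank by its sleeve, which I let go only at the end of the turn.
- **Stop contact:** Both pushes met the stop at the same place, with about 5–6 N on the fingers.
- **Crank turns:** The sleeve position at the end of each turn worked out to about 6.355 and 6.347 rad, against the stated end of 6.35. The second figure is within measuring error of the end, and the force there rose to about 12 N with no further travel.
- **Final pictures:** The tray is empty, and the ram and crank are back home. The spray bottle, jar and cup are standing, and the purple and turquoise look-alikes were not touched. The arm is clear of everything.
- **Checks that disagreed:** My first position for the chute was about 3 mm off along the slope, and for the sleeve about 3 mm in x. The two cameras also differed by about 3 mm on the cheeses. I corrected the first two from contact and by following the sleeve in the grip, and used the average of the two cameras for the cheeses.

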